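Pack the travelling paint box and lock its lid

TASK

Pull up the spring plunger knob of the paint box, twist it into its rest notch so that it stays up by itself, let go of it, and slide the lid fully open. Put every tool lying on the table to the robot's right (paint tube, ink roller, flat brush, scraper, pastel tin: whichever are there) into the box, slide the lid fully closed over them, and turn the knob back so that the pin drops home and locks the lid. Leave the block of wood and everything else where they are.

Things in the scene. Friction and masses are not known exactly. Their poses are not given: they have to be found in the camera images.
- paintbox: fixed wooden paint box, 340 long x 210 wide x 84 mm high without lid. Origin: centre of its underside, on the table. Its y axis is the long direction, in which the lid slides open; its x axis is across. Walls 10 mm, floor 8 mm thick: inside 320 (y) x 190 (x) mm, from z = 8 to 84 mm. With the lid fully open the mouth runs from y = -160 to +40 mm
- lid_grip (a point): centre of the lid's wooden grip bar, 60 mm along the box's x, 16 mm thick along the box's y, 32 mm high, standing on the lid (its top face is 93 mm, the bar's top 125 mm above the table, this point 113 mm). Lid closed it lies at x = 0, y = -60 mm in the box frame and it moves with the lid. Axes as the box's
- lid (a joint): sliding lid: 0 fully closed (at its stop), 0.21 m fully open; opens along the box's +y, stiff with about 2 N of friction, stays where it is left. An ear on its -x edge goes under the plunger bracket; when closed, the plunger's pin drops through the ear's hole and locks it
- knob_grip (a point): centre of the black bar-shaped knob of the spring plunger, which stands upright on a bracket outside the box's -x wall (axis at x = -131, y = +70 mm in the box frame). The bar is 44 mm along this point's x axis, 16 mm thick (y axis), 32 mm high; this point is its centre, 157 mm above the table when the pin is down. Nothing taller within 50 mm; the brass collar below ends 12 mm under the bar's lower face when down
- plunger (a joint): lift of the plunger: 0 = pin fully down in the lid's hole, 0.021 m = pulled to the top. Spring: about 7 N down at 0, 12 N at the top. A cross lug under the knob keeps it from turning in the collar's slot until it is lifted 15 mm; a bump of 3 mm stands before the rest notch, so lift over 18.5 mm to turn freely. Resting in the notch it reads about 0.014
- knob (a joint): turn of the plunger knob about the vertical, anticlockwise seen from above: 0 = lug over the deep slot (pin may drop; bar along the box's x axis), 1.25 rad = over the rest notch, end stop 1.30 rad. Let down at 1.2 to 1.3 rad the lug sits in the notch and holds the pin retracted; turned back (lift first) to within 0.05 rad of 0 it drops
- tube_c (a point): fat paint tube, bare metal with paper band and black cap, 124 long (crimped end at x = -61, cap end at +63 mm), body 36 wide x 28 mm high, crimp 42 mm wide. Lies flat, long axis = its x axis. The point is on the axis at mid-length, half-way up; 14 mm above its underside. Pick across the body here. 140 g
- brayer_c (a point): ink roller: wooden handle 24 wide x 26 mm high from x = -75 to +9 mm, steel fork, black rubber roller 52 long and 28 mm in diameter across at x = +56 mm; fork 64 mm wide; ends at x = +70. Lies flat, long axis = its x axis. The point is on the axis at mid-length, half-way up; 13 mm above its underside. Pick across the handle here. 180 g
- brush_c (a point): wide flat brush, wooden handle 24 wide x 16 mm thick from x = -80 to +20 mm, then steel ferrule and bristles 54 mm wide to x = +80 mm. Lies flat, long axis = its x axis. The point is on the axis at mid-length, half-way up; 8 mm above its underside. Pick across the handle here. 90 g
- scraper_c (a point): scraper, dark wooden handle 22 wide x 20 mm high from x = -80 to +12 mm, steel blade 50 mm wide x 4 mm thick to x = +80 mm. Lies flat, long axis = its x axis. The point is on the axis at mid-length, half-way up; 10 mm above its underside. Pick across the handle here. 100 g
- tin_c (a point): flat closed metal pastel tin, 122 x 48 x 24 mm. Lies flat, long axis = its x axis. The point is on the axis at mid-length, half-way up; 12 mm above its underside. Pick across its 48 mm width. 160 g
- offcut: bystander: plain wooden block 95 x 62 x 38 mm lying among the tools; origin centre of underside
- lidjar: bystander: lidded glass jar, 76 mm diameter, 150 mm high; origin centre of underside
- mug: bystander: white mug, 80 mm diameter, 75 mm high; origin centre of underside
- stone: bystander: rubbing stone 110 x 55 x 30 mm; origin centre of underside
Mind the look-alikes: they are no part of the job. Leave any orange look-alike of the part that bears tube_c alone. Leave any blue look-alike of the part that bears tin_c alone.

How it is judged:
By the outcome, as a careful person would: the job done as asked, in the order asked, and still so for the second after the job is handed in, with the robot touching nothing.
Of tube, brayer, brush, scraper, tin only 3 to 5 are there at a start; the rules pass over those that are not, and their reading is None.
At some moment in a run one of tube, brayer, brush, scraper, tin may be knocked a few centimetres aside while the robot is not near it.
Once in a run the grip may slacken for a moment while it holds something.
It also fails if it takes over 210 s, if anything falls off the work surface, if the arm or the gripper's body presses on something with over 40 N, if the wrist force passes 120 N, or if a joint passes its speed limit or range.

ROBOT

A 6-joint arm with a two-finger parallel gripper is mounted at the origin on the work surface. World frame = base frame: x ahead of the robot, y to its left, z up, the work surface at z = 0. Lengths are in m, angles in rad, forces in N, time in s.
With the tool pointing down it reaches from about 0.35 to 0.95 m from the base axis. Payload 17.4 kg.
Tool frame: the origin (TCP) lies between the finger pads; the fingertips stand 14 mm ahead of it and the grasp point (between the pads) lies 5 mm behind it; y points along the fingers, z is the direction in which the jaws open and shut, and the axes are right-handed (so a half turn about y gives the same grasp; the last joint's range is limited). The gripper opens to 93 mm and grips with 3 to 60 N. Pads are 15 mm wide; open, the fingers measure 128 mm over their backs; the gripper's body (75 mm by 188 mm) begins 65 mm behind the grasp point.
Start: joints at [-1.365, 0.116, 1.442, -0, 1.584, -0.038], TCP at [0.163, -0.655, 0.233] pointing down, gripper open.
Joint ranges: [-2.83, 2.83], [-0.83, 2.19], [0.07, 2.5], [-1.14, 4.28], [0.01, 3], [-2.97, 2.97]. Speed limits (rad/s): [1.89, 1.89, 2.22, 3.14, 3.14, 3.14].

INTERFACE

Orientations are given as a unit quaternion [w, x, y, z].
In Python, from station import status, eyes, order gives the robot as it stands.
- The arm moves only by the tool move_arm, never from a script. Its arguments are lists of equal length, an entry for each row: "gripper": the opening, from 0 (shut) to 1 (fully open); "delta_pos": the shift along the tool's x, y, z normalised to -1 to 1, where 1 is 20 cm, a list of three; "roll": the turn about the tool's y normalised to -1 to 1, where 1 is 0.1 rad. A call has 1 to 20 rows; each row shifts and turns the commanded pose from where the row before left it, along the tool's axes as they then stand; what a row does not reach is not made up. A row lasts 1/10 s, in which the tool goes at most 50 mm and 8.59 degrees, less where a joint would pass 70% of its speed; a pose out of reach is approached as far as the arm can. A call with a number of a shift or a turn outside -1 to 1 is refused whole. A call with a gripper value outside its range is refused whole. The fingers move at their own pace and stop on an object; the grip force is fixed at half the most. Time passes only in rows, so rows that do not move let the fingers close. It gives the time, the measured TCP pose, the force and the opening at its end, in the units of the state.
- status.read_state(): the state, without advancing time (a new reading comes with each control period).
- eyes.capture(name): name is "scene" or "top" or "wrist"; returns a dict with "img" (384x512x3 uint8, red, green, blue), "z_map" (384x512 float32, m along the optical axis (not along the pixel's ray), 0 where there is no reading), "camera_matrix" (3x3 intrinsics, pixels), "k1" (the pictures are not rectified: a ray, as slopes to the right and down, at radius r is drawn at 1 + k1 r^2 times it, then the intrinsics apply), "extrinsics" (4x4, takes a point from world to camera coordinates). Camera axes: x right, y down, z forward; pixel columns grow to the right and rows downward; lengths in m; the calibration is good to about 2 mm. A picture is of the moment at which its call begins.
- order.sign_off(): hands the job in, once; it reports no verdict.
The state is a dict: "t": time; "joint_pos": joint angles; "qvel": joint speeds; "joint_efforts": joint torques, N m; "tool_pos": TCP position; "tcp_rot": TCP orientation; "wrist_force": force on the tool from outside, world axes, zero at the start; "moment": the same for the moment, N m; "width": finger opening in m.
Only numpy, scipy, OpenCV 4.12 (cv2) and the standard library are available. Lean on these libraries where they do the work, as an engineer would, in place of code of your own. Each camera call takes 0.05 s, during which the arm holds its last target.

## Working session

There is one attempt and no reset: what is moved stays moved. The work goes in short steps, Python scripts to look and compute and a tool call to move; the robot and the scene stay as the last step left them, time stands still between calls to the robot, and variables do not carry over. Pictures are saved under pics/ and viewed, and the job is handed in when it is done.

Besides the shell and the picture viewer there is one more tool, called as name([rows], argument=value, ...), one row to a line, values as JSON. move_arm: Moves the arm, as the interface text tells. Its arguments: {"type":"object","properties":{"gripper":{"type":"array","items":{"type":"number"}},"delta_pos":{"type":"array","items":{"type":"array","items":{"type":"number"}}},"roll":{"type":"array","items":{"type":"number"}}},"required":["gripper","delta_pos","roll"]}

```bash
ls; mkdir -p pics; python3 - <<'E'
from station import status, eyes, order
import cv2, numpy as np
s=status.read_state()
for k,v in s.items(): print(k,v)
for n in ["scene","top","wrist"]:
    c=eyes.capture(n)
    cv2.imwrite(f"pics/{n}0.png",cv2.cvtColor(c["img"],cv2.COLOR_RGB2BGR))
    print(n,c["camera_matrix"],c["k1"],c["extrinsics"])
E
```

```text
pics
t 0.0
joint_pos [-1.36481732e+00  1.16492451e-01  1.44225934e+00 -8.15559415e-06
  1.58402649e+00 -3.78010503e-02]
qvel [-0.00010458 -0.00078726 -0.00038892  0.00190417  0.00056402 -0.0016965 ]
joint_efforts [ 6.47281183e-06 -7.21269751e+01 -6.22605872e+01  7.79898441e-02
  2.36151530e-02 -1.16221840e-04]
tool_pos [ 0.16287517 -0.65485476  0.2319045 ]
tcp_rot [ 0.08593787 -0.08601403  0.70227782 -0.7014429 ]
wrist_force [-0.38964589  0.04750467  0.04001881]
moment [-0.06453098 -0.0422749   0.01813818]
width 0.09291367432099307
scene [[491.47648109   0.         256.34416223]
 [  0.         491.47648109 196.92951562]
 [  0.           0.           1.        ]] -0.1825252948187041 [[-0.00809996  0.99996445  0.00234341  0.09768443]
 [ 0.71042476  0.00740381 -0.70373422 -0.27636751]
 [-0.70372655 -0.0040354  -0.71045947  1.79922263]
 [ 0.          0.          0.          1.        ]]
top [[480.93173327   0.         259.83532181]
 [  0.         480.93173327 195.84197595]
 [  0.           0.           1.        ]] -0.03537492438984287 [[-0.00172727 -0.99999663  0.00193619 -0.08336956]
 [-0.99849506  0.00161853 -0.05481776  0.51544201]
 [ 0.05481444 -0.00202796 -0.9984945   1.39278596]
 [ 0.          0.          0.          1.        ]]
wrist [[310.22166638   0.         251.75773754]
 [  0.         310.22166638 192.016039  ]
 [  0.           0.           1.        ]] 0.022252528041470432 [[ 2.40748609e-01 -9.70587291e-01 -6.46195712e-04 -6.73891194e-01]
 [-9.30048560e-01 -2.30883513e-01  2.85836455e-01 -3.25530327e-02]
 [-2.77578426e-01 -6.82137354e-02 -9.58278197e-01  3.91312166e-01]
 [ 0.00000000e+00  0.00000000e+00  0.00000000e+00  1.00000000e+00]]
```

View pics/scene0.png

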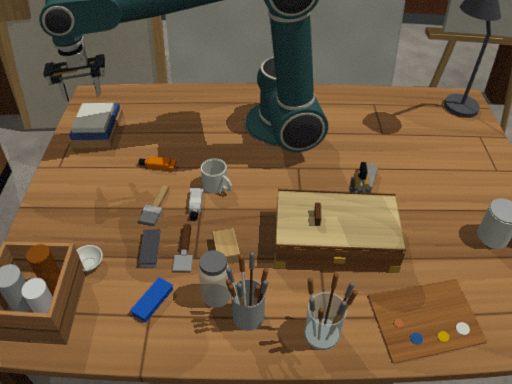

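View pics/top0.png

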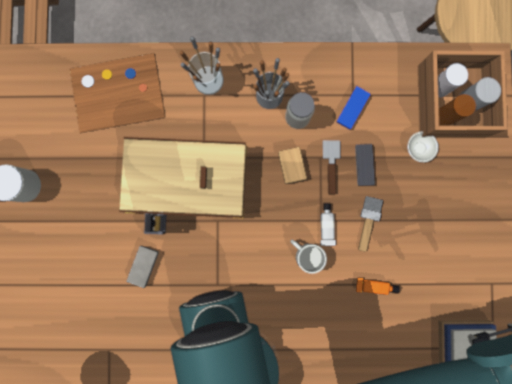

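View pics/wrist0.png

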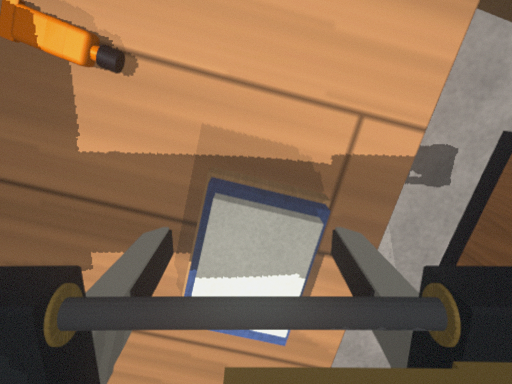

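```bash
cat > h.py <<'E'
from station import status, eyes, order
import cv2, numpy as np
from scipy.spatial.transform import Rotation as R
def cap(n): 
    c=eyes.capture(n); return c
def save(c,f,box=None,s=1):
    im=cv2.cvtColor(c["img"],cv2.COLOR_RGB2BGR)
    if box: x0,y0,x1,y1=box; im=im[y0:y1,x0:x1]
    if s!=1: im=cv2.resize(im,None,fx=s,fy=s,interpolation=cv2.INTER_CUBIC)
    cv2.imwrite("pics/"+f,im)
def slopes(c,uv):
    K=c["camera_matrix"]; uv=np.asarray(uv,float).reshape(-1,1,2)
    d=np.array([c["k1"],0,0,0,0.])
    return cv2.undistortPoints(uv,K,d).reshape(-1,2)
def deproj(c,uv):
    uv=np.asarray(uv).reshape(-1,2); s=slopes(c,uv)
    z=c["z_map"][uv[:,1].astype(int),uv[:,0].astype(int)]
    P=np.c_[s*z[:,None],z]; E=c["extrinsics"]
    return (P-E[:3,3])@E[:3,:3]
def atz(c,uv,h):
    s=slopes(c,uv); E=c["extrinsics"]; d=np.c_[s,np.ones(len(s))]@E[:3,:3]; o=-E[:3,:3].T@E[:3,3]
    return o+d*((h-o[2])/d[:,2])[:,None]
def cloud(c):
    v,u=np.mgrid[0:384,0:512]; uv=np.c_[u.ravel(),v.ravel()]
    P=deproj(c,uv).reshape(384,512,3); P[c["z_map"]==0]=np.nan; return P
def proj(c,p):
    E=c["extrinsics"]; r=cv2.projectPoints(np.atleast_2d(p).astype(float),cv2.Rodrigues(E[:3,:3])[0],E[:3,3],c["camera_matrix"],np.array([c["k1"],0,0,0,0.]))[0]
    return r.reshape(-1,2)
def st():
    s=status.read_state(); r=R.from_quat(np.roll(s["tcp_rot"],-1)).as_matrix()
    return s,r
def show():
    s,r=st(); np.set_printoptions(precision=4,suppress=True)
    print("t",s["t"],"pos",s["tool_pos"],"w",s["width"],"F",s["wrist_force"],"M",s["moment"]); print("q",s["joint_pos"]); print(r)
E
python3 - <<'E'
from h import *
np.set_printoptions(precision=4,suppress=True)
show()
c=cap("top"); save(c,"top1.png",(270,80,410,310),3.3); 
save(c,"top1b.png",(110,120,260,290),4)
P=cloud(c)
for name,b in dict(scraper=(320,135,343,198),dark=(352,140,380,190),tube=(316,200,340,248),brush=(355,192,386,255),blue=(335,83,373,132),orange=(353,275,405,298),offcut=(276,145,308,187),grey=(122,240,165,290)).items():
    x0,y0,x1,y1=b; q=P[y0:y1,x0:x1].reshape(-1,3); q=q[~np.isnan(q[:,0])]
    t=np.median(q[q[:,2]<np.percentile(q[:,2],50)][:,2]); 
    m=q[q[:,2]>0.007]
    if len(m)<5: print(name,"few");continue
    (cx,cy),(w,h),a=cv2.minAreaRect((m[:,:2]*1000).astype(np.float32))
    print(name,"table",t,"n",len(m),"top z",np.percentile(m[:,2],[50,90]),"c",cx,cy,"size",w,h,"ang",a)
E
```

```text
t 0.15 pos [ 0.1629 -0.6549  0.2321] w 0.09311737887411194 F [-0.1409  0.5523  0.5234] M [0.0803 0.034  0.0433]
q [-1.3648  0.1164  1.4421  0.      1.584  -0.0378]
[[-0.9704 -0.0002  0.2414]
 [-0.2414  0.0008 -0.9704]
 [-0.     -1.     -0.0009]]
scraper table -0.0016137890014954477 n 498 top z [0.0143 0.0209] c 609.3065185546875 -291.185302734375 size 51.04886245727539 173.13259887695312 ang 85.88153839111328
dark table -0.0007109033994698906 n 703 top z [0.023  0.0269] c 612.7568359375 -397.0264892578125 size 130.67819213867188 65.91600799560547 ang 5.741136074066162
tube table -0.001167100154695266 n 502 top z [0.0247 0.0297] c 431.267822265625 -267.9576416015625 size 129.68003845214844 60.573265075683594 ang 2.3162412643432617
brush table -0.0018993693321053698 n 665 top z [0.0141 0.0186] c 433.34674072265625 -400.74853515625 size 58.97833251953125 160.28944396972656 ang 74.2986831665039
blue table -0.00200817759928706 n 669 top z [0.0232 0.0267] c 774.7059326171875 -359.950927734375 size 49.8255500793457 137.6880645751953 ang 59.37859344482422
orange table -0.001302680502297838 n 521 top z [0.0246 0.0295] c 247.4369659423828 -429.1338806152344 size 134.29541015625 42.24191665649414 ang 80.25155639648438
offcut table -0.0002611065499778857 n 730 top z [0.0368 0.0407] c 604.2506103515625 -172.3693084716797 size 95.92764282226562 71.61201477050781 ang 12.494378089904785
grey table -0.0016088002808885191 n 808 top z [0.0287 0.0326] c 309.0982971191406 250.7646484375 size 113.97677612304688 130.114013671875 ang 74.02918243408203
```

View pics/top1.png

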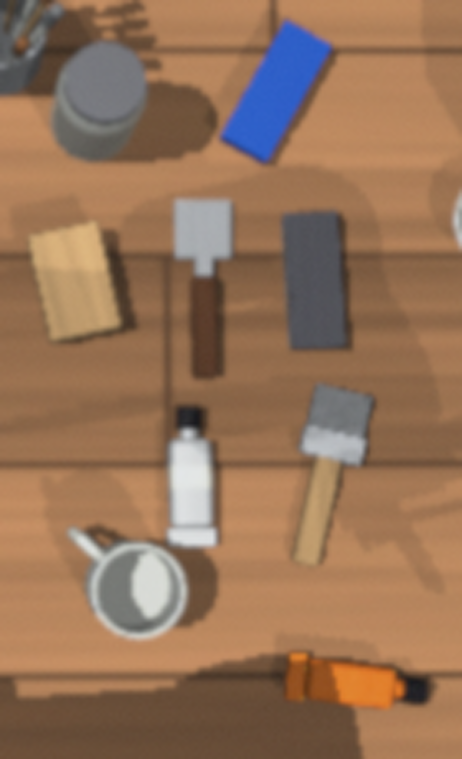

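View pics/top1b.png

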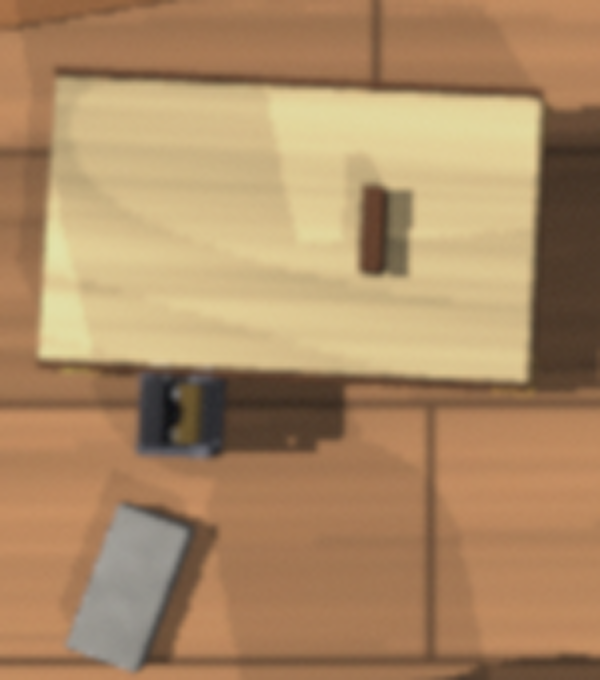

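```bash
python3 - <<'E'
from h import *
np.set_printoptions(precision=4,suppress=True)
c=cap("top"); P=cloud(c); c2=cap("scene"); P2=cloud(c2)
save(c2,"scene1.png",(330,150,410,210),9)
for nm,Q in(("top",P),("scene",P2)):
    q=Q.reshape(-1,3); q=q[~np.isnan(q[:,0])]
    q=q[(q[:,0]>.3)&(q[:,0]<.85)&(q[:,1]>-.05)&(q[:,1]<.5)]
    for lo,hi in((.086,.1),(.115,.135),(.14,.2)):
        m=q[(q[:,2]>lo)&(q[:,2]<hi)]
        if len(m)<3: print(nm,lo,len(m)); continue
        if lo<.1:
            pass
        m2=m
        if lo>.13: m2=m[(m[:,0]<.52)&(m[:,1]>.1)]; 
        (cx,cy),(w,h),a=cv2.minAreaRect((m2[:,:2]*1000).astype(np.float32))
        print(nm,lo,len(m2),"c",cx,cy,"size",w,h,a,"z",np.percentile(m2[:,2],[5,50,95]), "mean",m2.mean(0))
E
```

```text
top 0.086 8829 c 623.2503051757812 143.03529357910156 size 400.1160888671875 374.30914306640625 10.660482406616211 z [0.088  0.0923 0.0968] mean [0.5661 0.1319 0.0923]
top 0.115 260 c 630.0536499023438 102.95525360107422 size 115.50585174560547 458.0228576660156 76.86041259765625 z [0.1166 0.1229 0.1282] mean [0.5827 0.1052 0.1228]
top 0.14 144 c 437.760009765625 204.41368103027344 size 19.559425354003906 43.34733963012695 83.11748504638672 z [0.1425 0.1693 0.1745] mean [0.4377 0.2039 0.1658]
scene 0.086 7070 c 628.5191040039062 129.02740478515625 size 340.3330993652344 444.56842041015625 87.4146957397461 z [0.0905 0.0944 0.098 ] mean [0.573  0.1309 0.0943]
scene 0.115 330 c 619.7698364257812 107.2059326171875 size 130.6017608642578 449.9412841796875 72.87210845947266 z [0.1159 0.1237 0.129 ] mean [0.5939 0.1206 0.1231]
scene 0.14 132 c 441.03436279296875 205.34471130371094 size 20.91365623474121 50.403079986572266 88.79444122314453 z [0.1443 0.1679 0.1745] mean [0.4453 0.2055 0.1635]
```

View pics/scene1.png

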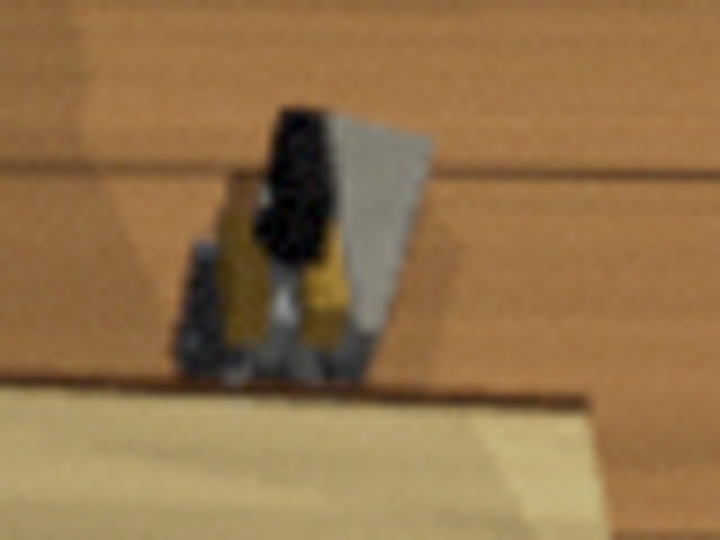

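```bash
python3 - <<'E'
from h import *
np.set_printoptions(precision=4,suppress=True)
for n in("top","scene"):
    c=cap(n);P=cloud(c)
    def comp(lo,hi,xr,yr):
        m=((P[...,2]>lo)&(P[...,2]<hi)&(P[...,0]>xr[0])&(P[...,0]<xr[1])&(P[...,1]>yr[0])&(P[...,1]<yr[1])).astype(np.uint8)
        k,l,s,ce=cv2.connectedComponentsWithStats(m); i=1+np.argmax(s[1:,4]); q=P[l==i]
        return q
    for nm,a in dict(lid=(.085,.102,(.42,.8),(-.1,.45)),bar=(.114,.135,(.5,.65),(.0,.2)),knob=(.16,.185,(.38,.5),(.12,.28))).items():
        q=comp(*a); r=cv2.minAreaRect((q[:,:2]*1000).astype(np.float32))
        print(n,nm,len(q),r,np.median(q[:,2]),q.mean(0))
        if nm=="lid":
            # edges via 1D fits
            th=np.deg2rad(0)
            print(cv2.boxPoints(r))
E
```

```text
top lid 8909 ((564.1834716796875, 131.5962371826172), (339.0497131347656, 214.534912109375), 87.0368881225586) 0.09224921271349046 [0.5651 0.1319 0.0923]
[[448.2962 -32.157 ]
 [662.5443 -43.2469]
 [680.0707 295.3495]
 [465.8227 306.4394]]
top bar 135 ((561.8800659179688, 72.38876342773438), (16.292415618896484, 57.61099624633789), 88.00215148925781) 0.12379478849976756 [0.5618 0.0719 0.1237]
top knob 112 ((437.90283203125, 205.97879028320312), (16.198747634887695, 43.91779327392578), 86.8880386352539) 0.17053057222858414 [0.4378 0.2053 0.1702]
scene lid 7093 ((551.9996948242188, 132.34832763671875), (340.07720947265625, 241.42477416992188), 86.81014251708984) 0.0944820602380576 [0.57   0.1316 0.0944]
[[422.0126 -30.7098]
 [663.0633 -44.1438]
 [681.9868 295.4065]
 [440.9361 308.8405]]
scene bar 127 ((562.6856689453125, 72.26554870605469), (16.6966495513916, 63.19703674316406), 86.53652954101562) 0.1250408612623141 [0.5658 0.0715 0.1245]
scene knob 86 ((439.18084716796875, 207.4753875732422), (17.0199031829834, 51.243892669677734), 88.58194732666016) 0.17136290929427211 [0.4423 0.2068 0.1703]
```

move_arm([
  [0, 0, 0],
  [0, 0, 0],
  [0, 0, 0],
  [-0.125, 0, -0.17],
  [-0.125, 0, -0.17],
  [-0.125, 0, -0.17],
  [-0.125, 0, -0.17],
  [-0.125, 0, -0.17],
  [-0.125, 0, -0.17],
  [-0.125, 0, -0.17],
  [-0.125, 0, -0.17],
  [-0.125, 0, -0.17],
  [-0.125, 0, -0.17],
  [-0.125, 0, -0.17],
  [-0.125, 0, -0.17],
  [0, 0, 0],
], gripper=[1, 1, 1, 1, 1, 1, 1, 1, 1, 1, 1, 1, 1, 1, 1, 1], roll=[1, 1, 0.955, 0, 0, 0, 0, 0, 0, 0, 0, 0, 0, 0, 0, 0])

```text
t: 2.0
tool_pos: [0.4858, -0.2598, 0.2327]
tcp_rot: [-0.017, 0.017, 0.707, -0.707]
wrist_force: [-0.7, -0.2, -0.4]
width: 0.093
```

```bash
cat >> h.py <<'E'
C=np.array([.565,.1316]); TH=-.0517
def tobox(p):
    d=np.asarray(p)[...,:2]-C; c,s=np.cos(TH),np.sin(TH)
    return np.stack([d[...,0]*c+d[...,1]*s,-d[...,0]*s+d[...,1]*c],-1)
def frombox(b):
    b=np.asarray(b); c,s=np.cos(TH),np.sin(TH)
    return np.stack([b[...,0]*c-b[...,1]*s,b[...,0]*s+b[...,1]*c],-1)+C
def where():
    s,r=st(); np.set_printoptions(precision=4,suppress=True)
    print("t %.2f"%s["t"],"pos",s["tool_pos"],"box",tobox(s["tool_pos"]),"zyaw deg %.2f"%np.degrees(np.arctan2(r[1,2],r[0,2])),"tilt",r[2],"w %.4f"%s["width"],"F",s["wrist_force"],"M",s["moment"],"q",s["joint_pos"])
def plan(target,n=1):
    "tool-axis units for a world target"
    s,r=st(); d=r.T@(np.asarray(target)-s["tool_pos"])/.2; print("units",d,"per row",d/n,"mm",np.linalg.norm(d)*200/n)
E
python3 -c "
from h import *
where()"
```

```text
t 2.00 pos [ 0.4858 -0.2598  0.2327] box [-0.0589 -0.395 ] zyaw deg -92.74 tilt [-0.0005 -1.     -0.0007] w 0.0930 F [-0.7381 -0.2149 -0.4373] M [-0.012  -0.0064  0.0371] q [-0.538  -0.1559  1.7094  0.0009  1.5879  1.0807]
```

move_arm([
  [0.03, 0, -0.193],
  [0.03, 0, -0.193],
  [0.03, 0, -0.193],
  [0.03, 0, -0.193],
  [0.03, 0, -0.193],
  [0.03, 0, -0.193],
  [0.03, 0, -0.193],
  [0.03, 0, -0.193],
  [0.03, 0, -0.193],
  [0.03, 0, -0.193],
  [0.03, 0, -0.193],
  [0.03, 0, -0.193],
  [0, 0, 0],
], gripper=[1, 1, 1, 1, 1, 1, 1, 1, 1, 1, 1, 1, 1], roll=[0, 0, 0, 0, 0, 0, 0, 0, 0, 0, 0, 0, 0.04])

```text
t: 3.3
tool_pos: [0.435, 0.2061, 0.2325]
tcp_rot: [-0.019, 0.018, 0.707, -0.707]
wrist_force: [0.6, -0.2, -0.3]
width: 0.0929
```

```bash
python3 -c "
from h import *
where()
c=cap('wrist'); save(c,'w1.png')
print(proj(c,[[.4378,.2058,.173]]))
P=cloud(c); m=(P[...,2]>.16)&(P[...,2]<.18); k,l,s,ce=cv2.connectedComponentsWithStats(m.astype(np.uint8)); 
for i in range(1,k):
  if s[i,4]>300: print(s[i],cv2.minAreaRect((P[l==i][:,:2]*1000).astype(np.float32)),P[l==i].mean(0))
"
```

```text
t 3.30 pos [0.435  0.2061 0.2325] box [-0.1337  0.0677] zyaw deg -93.00 tilt [ 0.0004 -1.     -0.0005] w 0.0929 F [ 0.5818 -0.2418 -0.2667] M [-0.0124  0.0373 -0.0164] q [ 0.389  -0.3154  1.8417  0.0006  1.6154  2.0122]
[[253.2227 210.6495]]
[ 236  177   23   60 1300] ((438.6098937988281, 210.21925354003906), (15.985678672790527, 43.3347282409668), 87.27008056640625) [0.4405 0.21   0.1713]
```

View pics/w1.png

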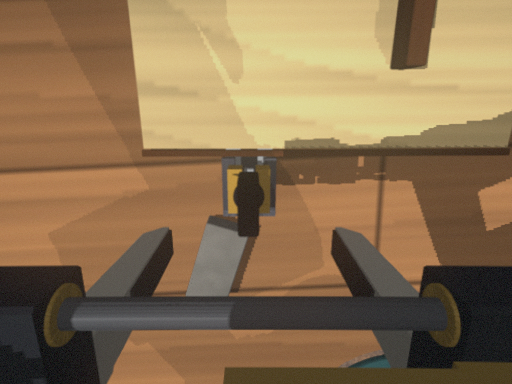

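move_arm([
  [-0.0145, 0, -0.0105],
  [0, 0.1, 0],
  [0, 0.1, 0],
  [0, 0.1, 0],
  [0, 0.07, 0],
  [0, 0.03, 0],
  [0, 0, 0],
], gripper=[1, 1, 1, 1, 1, 1, 1], roll=[0, 0, 0, 0, 0, 0, 0])

```text
t: 4.05
tool_pos: [0.4388, 0.2046, 0.1524]
tcp_rot: [0.02, -0.02, -0.707, 0.707]
wrist_force: [0.3, -0.1, -0.2]
width: 0.0926
```

```bash
python3 -c "
from h import *
where()
c=cap('wrist'); save(c,'w2.png')
"
```

```text
t 4.05 pos [0.4388 0.2046 0.1524] box [-0.1298  0.0664] zyaw deg -93.24 tilt [ 0.0005 -1.      0.0003] w 0.0926 F [ 0.3202 -0.1468 -0.23  ] M [0.0518 0.0294 0.0084] q [ 0.3836 -0.2785  1.9427 -0.0001  1.4781  2.0109]
```

View pics/w2.png

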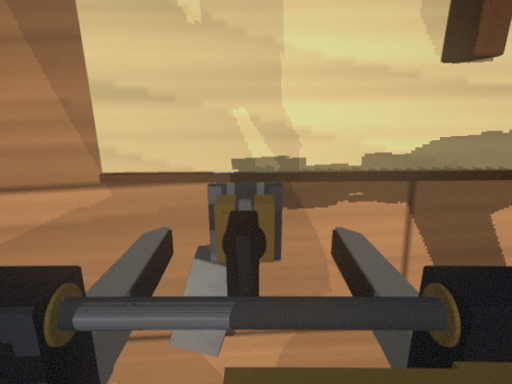

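move_arm([
  [0, 0, -0.019],
  [0, 0, 0],
  [0, 0, 0],
], gripper=[1, 1, 1], roll=[0, 0, 0])

```text
t: 4.4
tool_pos: [0.439, 0.2092, 0.1532]
tcp_rot: [-0.019, 0.02, 0.707, -0.707]
wrist_force: [-0.7, 0.1, -0.1]
width: 0.0929
```

```bash
python3 -c "
from h import *
where()
c=cap('wrist'); save(c,'w3.png',(150,170,350,350),3)
"
```

```text
t 4.40 pos [0.439  0.2092 0.1532] box [-0.1298  0.071 ] zyaw deg -93.17 tilt [-0.0006 -1.     -0.0003] w 0.0929 F [-0.658   0.1051 -0.0954] M [ 0.0416 -0.0119 -0.0304] q [ 0.3922 -0.2746  1.9382  0.      1.4773  2.0183]
```

View pics/w3.png

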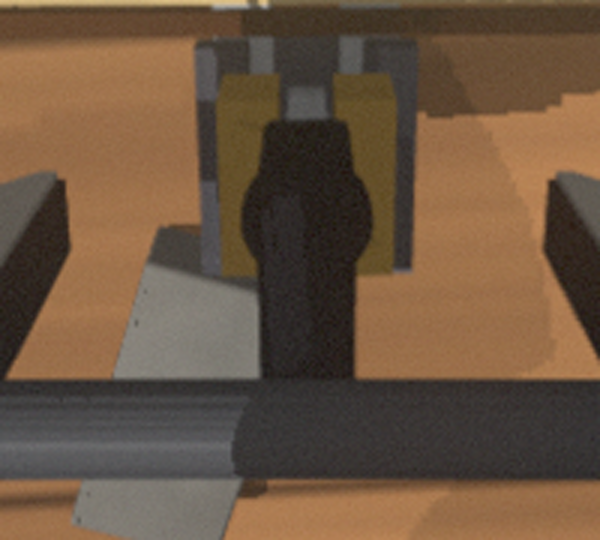

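move_arm([
  [0, 0, 0],
  [0, 0, 0],
  [0, 0, 0],
  [0, 0, 0],
  [0, 0, 0],
  [0, 0, 0],
  [0, 0, 0],
  [0, 0, 0],
  [0, 0, 0],
  [0, 0, 0],
], gripper=[0, 0, 0, 0, 0, 0, 0, 0, 0, 0], roll=[0, 0, 0, 0, 0, 0, 0, 0, 0, 0])

```text
t: 5.45
tool_pos: [0.4389, 0.2089, 0.1527]
tcp_rot: [-0.02, 0.02, 0.707, -0.707]
wrist_force: [0.3, -0.2, -0.3]
width: 0.0175
```

```bash
python3 -c "
from h import *
where()
"
```

```text
t 5.45 pos [0.4389 0.2089 0.1527] box [-0.1299  0.0707] zyaw deg -93.19 tilt [-0. -1. -0.] w 0.0175 F [ 0.2593 -0.1529 -0.3379] M [ 0.0133 -0.0942 -0.0146] q [ 0.3918 -0.2744  1.9389  0.      1.4771  2.0183]
```

move_arm([
  [0, 0, 0],
  [0, -0.02, 0],
  [0, -0.03, 0],
  [0, -0.03, 0],
  [0, -0.02, 0],
  [0, 0, 0],
  [0, 0, 0],
], gripper=[0, 0, 0, 0, 0, 0, 0], roll=[0, 0, 0, 0, 0, 0, 0])

```text
t: 6.15
tool_pos: [0.4388, 0.2089, 0.1724]
tcp_rot: [-0.02, 0.02, 0.707, -0.707]
wrist_force: [1.9, 3.0, -11.3]
width: 0.0158
```

```bash
python3 -c "
from h import *
where()
"
```

```text
t 6.15 pos [0.4388 0.2089 0.1724] box [-0.1301  0.0707] zyaw deg -93.19 tilt [ 0.0003 -1.     -0.    ] w 0.0158 F [  1.9392   2.9565 -11.3489] M [ 0.7234 -0.5507  0.0598] q [ 0.3918 -0.2844  1.9146  0.0001  1.5117  2.0184]
```

move_arm([
  [0, 0, 0],
  [0, 0, 0],
  [0, 0, 0],
  [0, 0, 0],
  [0, 0, 0],
  [0, 0, 0],
  [0, 0, 0],
  [0, 0, 0],
  [0, 0, 0],
  [0, 0, 0],
  [0, 0, 0],
  [0, 0, 0],
  [0, 0, 0],
  [0, 0, 0],
  [0, 0, 0],
], gripper=[0, 0, 0, 0, 0, 0, 0, 0, 0, 0, 0, 0, 0, 0, 0], roll=[-1, -1, -1, -1, -1, -1, -1, -1, -1, -1, -1, -1, -0.55, 0, 0])

```text
t: 7.65
tool_pos: [0.4384, 0.2096, 0.1722]
tcp_rot: [0.399, -0.399, 0.584, -0.583]
wrist_force: [-2.4, 8.1, -11.7]
width: 0.0158
```

```bash
python3 -c "
from h import *
where()
c=cap('top'); save(c,'t2.png',(110,170,230,260),6)
"
```

```text
t 7.65 pos [0.4384 0.2096 0.1722] box [-0.1305  0.0713] zyaw deg -21.25 tilt [-0.0007 -1.     -0.0019] w 0.0158 F [ -2.3771   8.0864 -11.6712] M [1.8086 0.0971 0.0103] q [ 0.3924 -0.2842  1.9148  0.0018  1.5119  0.7632]
```

View pics/t2.png

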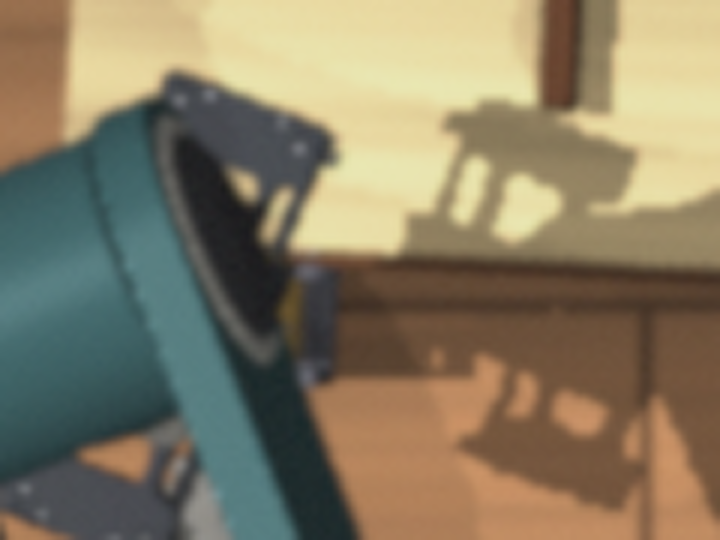

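move_arm([
  [0, 0.012, 0],
  [0, 0.012, 0],
  [0, 0.008, 0],
  [0, 0, 0],
  [0, 0, 0],
], gripper=[0, 0, 0, 0, 0], roll=[0, 0, 0, 0, 0])

```text
t: 8.2
tool_pos: [0.4385, 0.2096, 0.1667]
tcp_rot: [0.399, -0.399, 0.584, -0.583]
wrist_force: [-2.1, 7.1, -2.5]
width: 0.0155
```

```bash
python3 -c "
from h import *
where()
"
```

```text
t 8.20 pos [0.4385 0.2096 0.1667] box [-0.1304  0.0714] zyaw deg -21.26 tilt [-0.0013 -1.     -0.0013] w 0.0155 F [-2.1449  7.0971 -2.505 ] M [1.5712 0.7554 0.0061] q [ 0.3924 -0.2818  1.9219  0.0018  1.5016  0.7633]
```

move_arm([
  [0, 0, 0],
  [0, 0, 0],
  [0, 0, 0],
  [0, 0, 0],
  [0, 0, 0],
  [0, -0.1, 0],
  [0, -0.2, 0],
  [0, -0.15, 0],
  [0, 0, 0],
], gripper=[0.5, 0.5, 0.5, 0.5, 0.5, 0.5, 0.5, 0.5, 0.5], roll=[0, 0, 0, 0, 0, 0, 0, 0, 0])

```text
t: 9.1
tool_pos: [0.4398, 0.2093, 0.2607]
tcp_rot: [-0.401, 0.397, -0.583, 0.584]
wrist_force: [0.5, 0.7, -0.3]
width: 0.0464
```

```bash
python3 -c "
from h import *
where()
c=cap('wrist'); save(c,'w4.png')
P=cloud(c); m=(P[...,2]>.175)&(P[...,2]<.198)&(abs(P[...,0]-.438)<.05)&(abs(P[...,1]-.21)<.05); q=P[m]
print(len(q),cv2.minAreaRect((q[:,:2]*1000).astype(np.float32)),np.median(q[:,2]))
"
```

```text
t 9.10 pos [0.4398 0.2093 0.2607] box [-0.129   0.0711] zyaw deg -21.29 tilt [-0.004  -1.      0.0042] w 0.0464 F [ 0.537   0.7156 -0.3157] M [-0.0334 -0.0556 -0.0011] q [ 0.3918 -0.3102  1.7926 -0.      1.6534  0.7633]
1145 ((438.2729187011719, 210.34292602539062), (43.188865661621094, 15.85411548614502), 68.28998565673828) 0.18568074240970764
```

View pics/w4.png

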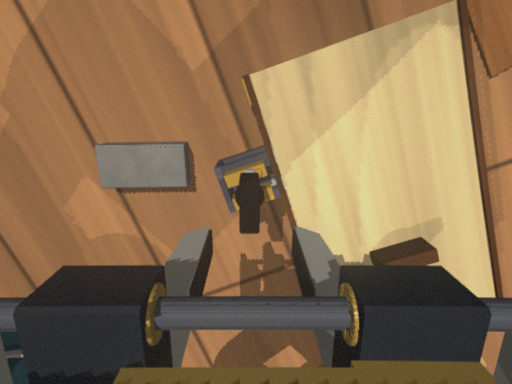

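move_arm([
  [0, 0, 0],
  [0, 0, 0],
  [0, 0, 0],
  [0, 0, 0],
  [0, 0, 0],
  [0, 0, 0],
  [0, 0, 0],
  [0, 0, 0],
  [0, 0, 0],
  [0, 0, 0],
  [0, 0, 0],
  [0, 0, 0],
  [0, 0, 0],
  [-0.129, 0, 0.13],
  [-0.129, 0, 0.13],
  [-0.129, 0, 0.13],
  [-0.129, 0, 0.13],
  [-0.129, 0, 0.13],
  [0, 0.2, 0],
  [0, 0.2, 0],
], gripper=[0.7, 0.7, 0.7, 0.7, 0.7, 0.7, 0.7, 0.7, 0.7, 0.7, 0.7, 0.7, 0.7, 0.7, 0.7, 0.7, 0.7, 0.7, 0.7, 0.7], roll=[1, 1, 1, 1, 1, 1, 1, 1, 1, 1, 1, 1, 0.51, 0, 0, 0, 0, 0, 0, 0])

```text
t: 11.15
tool_pos: [0.5614, 0.0714, 0.1743]
tcp_rot: [0.019, -0.019, -0.707, 0.707]
wrist_force: [0.4, 0.3, 0.4]
width: 0.0651
```

```bash
python3 -c "
from h import *
where()
c=cap('wrist'); save(c,'w5.png')
P=cloud(c); m=(P[...,2]>.118)&(P[...,2]<.13)&(abs(P[...,0]-.562)<.05)&(abs(P[...,1]-.073)<.05); q=P[m]
print(len(q),cv2.minAreaRect((q[:,:2]*1000).astype(np.float32)),np.median(q[:,2]))
where()
"
```

```text
t 11.15 pos [0.5614 0.0714 0.1743] box [-0.0005 -0.0603] zyaw deg -93.06 tilt [ 0.0001 -1.      0.    ] w 0.0651 F [0.369  0.3284 0.4233] M [ 0.0596 -0.0169 -0.0013] q [ 0.0815 -0.1005  1.754  -0.      1.4882  1.7057]
1846 ((562.4619750976562, 74.22245788574219), (15.505778312683105, 60.34990692138672), 87.26380157470703) 0.124804355866763
t 11.20 pos [0.5587 0.0716 0.1665] box [-0.0032 -0.0602] zyaw deg -93.02 tilt [ 0.009  -1.      0.0012] w 0.0652 F [-0.2356  0.283  -8.0396] M [0.0253 0.0972 0.0264] q [ 0.0822 -0.0968  1.7633 -0.      1.4841  1.7058]
```

View pics/w5.png

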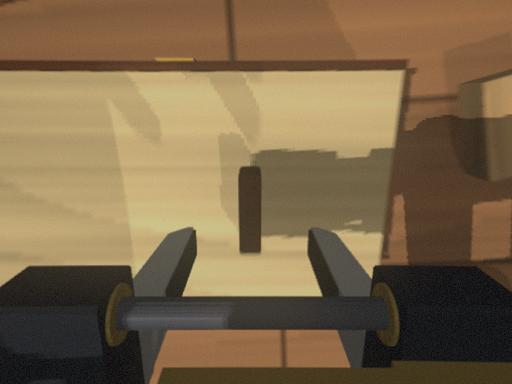

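move_arm([
  [0, 0, 0],
  [0, 0, 0],
  [0, 0, 0],
], gripper=[0.7, 0.7, 0.7], roll=[0, 0, 0])

```text
t: 11.5
tool_pos: [0.5616, 0.0727, 0.1786]
tcp_rot: [-0.017, 0.019, 0.707, -0.707]
wrist_force: [0.1, -0.1, 0.5]
width: 0.0655
```

```bash
python3 -c "
from h import *
where()
"
```

```text
t 11.50 pos [0.5616 0.0727 0.1786] box [-0.0003 -0.059 ] zyaw deg -92.94 tilt [-0.0028 -1.     -0.0004] w 0.0655 F [ 0.0564 -0.0625  0.5034] M [ 0.0008 -0.0093  0.0239] q [ 0.0837 -0.1034  1.7496 -0.      1.4925  1.7058]
```

move_arm([
  [0, 0.08, -0.004],
  [0, 0.1, 0],
  [0, 0.08, 0],
  [0, 0.05, 0],
  [0, 0.02, 0],
  [0, 0, 0],
  [0, 0, 0],
  [0, 0, 0],
  [0, 0, 0],
  [0, 0, 0],
  [0, 0, 0],
  [0, 0, 0],
  [0, 0, 0],
  [0, 0, 0],
], gripper=[0.7, 0.7, 0.7, 0.7, 0.7, 0.7, 0, 0, 0, 0, 0, 0, 0, 0], roll=[0, 0, 0, 0, 0, 0, 0, 0, 0, 0, 0, 0, 0, 0])

```text
t: 12.9
tool_pos: [0.561, 0.0732, 0.1103]
tcp_rot: [0.018, -0.018, -0.707, 0.707]
wrist_force: [-1.4, -0.7, -0.8]
width: 0.0159
```

```bash
python3 -c "
from h import *
where()
"
```

```text
t 12.90 pos [0.561  0.0732 0.1103] box [-0.001  -0.0585] zyaw deg -92.96 tilt [ 0.     -1.      0.0001] w 0.0159 F [-1.3783 -0.6934 -0.8349] M [-0.0271  0.0444  0.0204] q [ 0.0847 -0.0616  1.8236 -0.0001  1.3796  1.7072]
```

move_arm([
  [0, 0, -0.04],
  [0, 0, -0.08],
  [0, 0, -0.1],
  [0, 0, -0.1],
  [0, 0, -0.1],
  [0, 0, -0.1],
  [0, 0, -0.1],
  [0, 0, -0.1],
  [0, 0, -0.1],
  [0, 0, -0.08],
  [0, 0, -0.06],
  [0, 0, -0.04],
  [0, 0, -0.03],
  [0, 0, -0.015],
  [0, 0, 0],
  [0, 0, 0],
], gripper=[0, 0, 0, 0, 0, 0, 0, 0, 0, 0, 0, 0, 0, 0, 0, 0], roll=[0, 0, 0, 0, 0, 0, 0, 0, 0, 0, 0, 0, 0, 0, 0, 0])

```text
t: 14.5
tool_pos: [0.5714, 0.2825, 0.1103]
tcp_rot: [-0.019, 0.018, 0.707, -0.707]
wrist_force: [-5.8, 2.1, 4.1]
width: 0.0156
```

```bash
python3 -c "
from h import *
where()
"
```

```text
t 14.50 pos [0.5714 0.2825 0.1103] box [-0.0014  0.1511] zyaw deg -92.95 tilt [ 0.0009 -1.     -0.0006] w 0.0156 F [-5.8293  2.1217  4.0992] M [0.275  0.9725 0.0219] q [0.4187 0.094  1.666  0.001  1.3821 2.0409]
```

move_arm([
  [0, 0, -0.007],
  [0, 0, -0.005],
  [0, 0, 0],
  [0, 0, 0],
], gripper=[0, 0, 0, 0], roll=[0, 0, 0, 0])

```text
t: 14.9
tool_pos: [0.5715, 0.2828, 0.1103]
tcp_rot: [0.019, -0.018, -0.706, 0.708]
wrist_force: [-10.2, -16.5, 8.7]
width: 0.0159
```

```bash
python3 -c "
from h import *
where()
"
```

```text
t 14.90 pos [0.5715 0.2828 0.1103] box [-0.0014  0.1513] zyaw deg -93.01 tilt [ 0.0017 -1.      0.0033] w 0.0159 F [-10.2291 -16.5433   8.7228] M [-2.4696  1.6509  0.0478] q [ 0.4204  0.096   1.664  -0.0022  1.3847  2.0442]
```

move_arm([
  [0, 0, 0.01],
  [0, 0, 0],
  [0, 0, 0],
  [0, 0, 0],
  [0, -0.1, 0],
  [0, -0.2, 0],
  [0, -0.2, 0],
  [0, -0.15, 0],
  [0, -0.05, 0],
  [0, 0, 0],
], gripper=[0.6, 0.6, 0.6, 0.6, 0.6, 0.6, 0.6, 0.6, 0.6, 0.6], roll=[0, 0, 0, 0, 0, 0, 0, 0, 0, 0])

```text
t: 15.9
tool_pos: [0.5722, 0.2826, 0.2513]
tcp_rot: [-0.018, 0.019, 0.707, -0.707]
wrist_force: [-0.1, 0.6, -1.0]
width: 0.0558
```

```bash
cat > tools.py <<'E'
from h import *
def tools(c=None,verbose=True):
    c=c or cap("top"); P=cloud(c); out={}
    table=np.nanmedian(P[(P[...,2]<.008)&(P[...,2]>-.01)][:,2])
    for name,(x,y) in dict(scraper=(.609,-.2911),tin=(.6127,-.397),tube=(.431,-.263),brush=(.433,-.4),blue=(.775,-.36),orange=(.247,-.43),offcut=(.604,-.172)).items():
        m=(P[...,2]>.006)&(P[...,2]<.05)&(abs(P[...,0]-x)<.12)&(abs(P[...,1]-y)<.10)
        k,l,s,ce=cv2.connectedComponentsWithStats(m.astype(np.uint8),connectivity=4)
        best=[(np.hypot(*(P[l==i].mean(0)[:2]-(x,y))),i) for i in range(1,k) if s[i,4]>250]
        if not best: print(name,"none"); continue
        d,i=min(best); q=P[l==i]; r=cv2.minAreaRect((q[:,:2]*1000).astype(np.float32))
        # PCA
        mu=q[:,:2].mean(0); w,v=np.linalg.eigh(np.cov((q[:,:2]-mu).T)); a=v[:,1]; a=a if a[0]>0 else -a
        print(name,len(q),"rect c (%.1f,%.1f) size %.0fx%.0f ang %.1f"%(*r[0],*r[1],r[2]),"pca ang %.1f"%np.degrees(np.arctan2(a[1],a[0])),"ztop %.4f"%np.percentile(q[:,2],75),"mean",mu)
if __name__=="__main__": tools()
E
python3 - <<'E'
from h import *
from tools import tools
where()
c=cap('top'); save(c,'t3.png',(100,70,420,320),2.4); tools(c)
E
```

```text
t 15.90 pos [0.5722 0.2826 0.2513] box [-0.0006  0.1512] zyaw deg -92.96 tilt [-0.0018 -1.     -0.001 ] w 0.0558 F [-0.1172  0.6119 -0.9523] M [0.0442 0.0601 0.0144] q [0.4188 0.0307 1.5016 0.0001 1.6073 2.0412]
scraper 522 rect c (601.0,-294.6) size 49x161 ang 89.8 pca ang -0.5 ztop 0.0181 mean [ 0.6113 -0.2942]
tin 717 rect c (608.3,-393.6) size 123x55 ang 2.9 pca ang 2.3 ztop 0.0254 mean [ 0.6074 -0.3905]
tube 497 rect c (435.6,-279.7) size 41x122 ang 89.4 pca ang 0.4 ztop 0.0272 mean [ 0.4288 -0.2784]
brush 671 rect c (433.7,-399.3) size 57x161 ang 73.6 pca ang -14.1 ztop 0.0163 mean [ 0.4472 -0.4033]
blue 672 rect c (776.1,-360.8) size 50x122 ang 59.4 pca ang -30.7 ztop 0.0250 mean [ 0.7752 -0.3595]
orange 526 rect c (248.1,-425.2) size 125x42 ang 80.3 pca ang 82.6 ztop 0.0276 mean [ 0.252  -0.4181]
offcut 736 rect c (604.9,-176.7) size 95x63 ang 13.1 pca ang 12.3 ztop 0.0389 mean [ 0.6036 -0.1761]
```

View pics/t3.png

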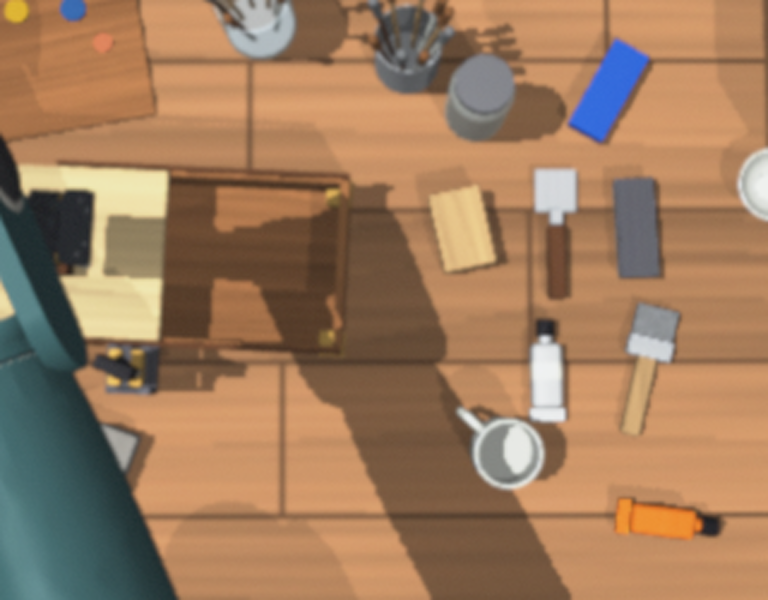

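move_arm([
  [-0.02, 0, 0.1],
  [-0.023, 0, 0.205],
  [-0.023, 0, 0.205],
  [-0.023, 0, 0.205],
  [-0.023, 0, 0.205],
  [-0.023, 0, 0.205],
  [-0.023, 0, 0.205],
  [-0.023, 0, 0.205],
  [-0.023, 0, 0.205],
  [-0.023, 0, 0.205],
  [-0.023, 0, 0.205],
  [-0.023, 0, 0.205],
  [-0.023, 0, 0.205],
  [-0.023, 0, 0.205],
  [-0.023, 0, 0.205],
  [-0.023, 0, 0.205],
  [0, 0, 0.12],
  [0, 0, 0.06],
  [0, 0, 0.02],
], gripper=[0.8, 0.8, 0.8, 0.8, 0.8, 0.8, 0.8, 0.8, 0.8, 0.8, 0.8, 0.8, 0.8, 0.8, 0.8, 0.8, 0.8, 0.8, 0.8], roll=[0, 0, 0, 0, 0, 0, 0, 0, 0, 0, 0, 0, 0, 0, 0, 0, 0, 0, -0.96])

```text
t: 17.85
tool_pos: [0.6095, -0.396, 0.2488]
tcp_rot: [0.015, -0.016, 0.707, -0.707]
wrist_force: [-0.6, -0.3, 0.8]
width: 0.0744
```

```bash
cat >> h.py <<'E'
def wmeas(c,guess,zlo,zhi,rad=.1):
    P=cloud(c); m=(P[...,2]>zlo)&(P[...,2]<zhi)&(np.hypot(P[...,0]-guess[0],P[...,1]-guess[1])<rad)
    k,l,s,ce=cv2.connectedComponentsWithStats(m.astype(np.uint8),connectivity=4)
    for i in range(1,k):
        if s[i,4]>200:
            q=P[l==i]; r=cv2.minAreaRect((q[:,:2]*1000).astype(np.float32)); mu=q[:,:2].mean(0); w,v=np.linalg.eigh(np.cov((q[:,:2]-mu).T)); a=v[:,1]; a=a if a[0]>0 else -a
            print("blob",s[i].tolist(),"rect (%.1f,%.1f) %.0fx%.0f a%.1f"%(*r[0],*r[1],r[2]),"pca %.1f"%np.degrees(np.arctan2(a[1],a[0])),"mean",mu,"z50 %.4f"%np.median(q[:,2]))
E
python3 -c "
from h import *
where()
c=cap('wrist'); save(c,'w6.png'); wmeas(c,(.61,-.394),.016,.04)
"
```

```text
t 17.85 pos [ 0.6095 -0.396   0.2488] box [ 0.0718 -0.5246] zyaw deg -87.49 tilt [ 0.0014 -1.     -0.0013] w 0.0744 F [-0.5575 -0.2772  0.8343] M [ 0.0151 -0.0049 -0.0082] q [-0.6113  0.2265  1.2913  0.0001  1.6256  0.9157]
blob [228, 117, 40, 98, 3764] rect (607.7,-389.8) 122x48 a2.5 pca 2.4 mean [ 0.6108 -0.3898] z50 0.0243
blob [171, 160, 10, 34, 209] rect (591.4,-299.0) 42x10 a0.4 pca 5.2 mean [ 0.5958 -0.2999] z50 0.0191
```

View pics/w6.png

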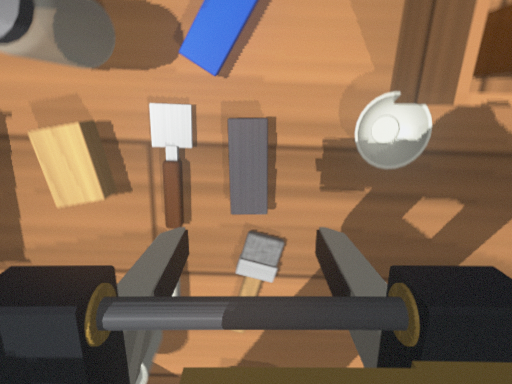

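move_arm([
  [0.0065, 0, -0.0255],
  [0, 0.15, 0],
  [0, 0.2, 0],
  [0, 0.2, 0],
  [0, 0.2, 0],
  [0, 0.15, 0],
  [0, 0.12, 0],
  [0, 0.08, 0],
  [0, 0.04, 0],
  [0, 0.015, 0],
  [0, 0, 0],
  [0, 0, 0],
  [0, 0, 0],
  [0, 0, 0],
  [0, 0, 0],
  [0, 0, 0],
  [0, 0, 0],
], gripper=[0.8, 0.8, 0.8, 0.8, 0.8, 0.8, 0.8, 0.8, 0.8, 0.8, 0.8, 0, 0, 0, 0, 0, 0], roll=[0, 0, 0, 0, 0, 0, 0, 0, 0, 0, 0, 0, 0, 0, 0, 0, 0])

```text
t: 19.6
tool_pos: [0.6084, -0.3906, 0.0196]
tcp_rot: [-0.016, 0.016, -0.707, 0.707]
wrist_force: [-0.4, -0.6, 3.8]
width: 0.046
```

```bash
python3 -c "
from h import *
where()
c=cap('wrist'); save(c,'w7.png')
"
```

```text
t 19.60 pos [ 0.6084 -0.3906  0.0196] box [ 0.0704 -0.5192] zyaw deg -87.46 tilt [-0.0003 -1.      0.0003] w 0.0460 F [-0.4179 -0.6341  3.7891] M [-0.017   0.1203  0.0049] q [-0.6059  0.343   1.5304 -0.0001  1.2678  0.9206]
```

View pics/w7.png

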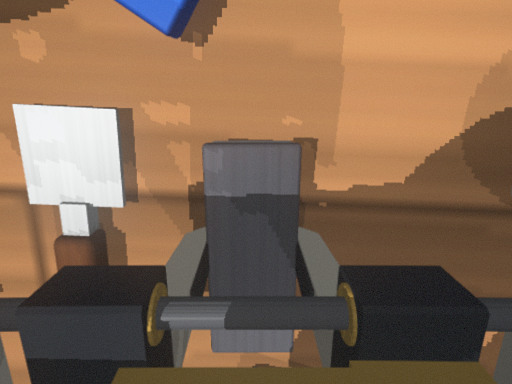

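move_arm([
  [0, -0.05, 0],
  [0, -0.1, 0],
  [0, -0.2, 0],
  [0, -0.2, 0],
  [0, -0.2, 0],
  [0, -0.12, 0],
  [0, -0.06, 0],
  [0, -0.02, 0],
  [0, 0, 0],
  [0, 0, 0],
], gripper=[0, 0, 0, 0, 0, 0, 0, 0, 0, 0], roll=[0, 0, 0, 0, 0, 0, 0, 0, 0.96, 0])

```text
t: 20.65
tool_pos: [0.608, -0.3902, 0.2074]
tcp_rot: [-0.02, 0.018, 0.707, -0.706]
wrist_force: [0.2, 0.0, -1.5]
width: 0.0454
```

move_arm([
  [0.02, 0, -0.08],
  [0.024, 0, -0.14],
  [0.024, 0, -0.15],
  [0.024, 0, -0.15],
  [0.024, 0, -0.15],
  [0.024, 0, -0.15],
  [0.024, 0, -0.15],
  [0.024, 0, -0.15],
  [0.024, 0, -0.15],
  [0.024, 0, -0.15],
  [0.024, 0, -0.15],
  [0.024, 0, -0.15],
  [0.024, 0, -0.13],
  [0.024, 0, -0.09],
  [0.02, 0, -0.06],
  [0, 0, -0.04],
  [0, 0, -0.02],
  [0, 0, 0],
  [0, 0, 0],
], gripper=[0, 0, 0, 0, 0, 0, 0, 0, 0, 0, 0, 0, 0, 0, 0, 0, 0, 0, 0], roll=[0, 0, 0, 0, 0, 0, 0, 0, 0, 0, 0, 0, 0, 0, 0, 0, 0, 0, 0])

```text
t: 22.55
tool_pos: [0.5594, 0.0241, 0.2091]
tcp_rot: [0.018, -0.018, -0.707, 0.707]
wrist_force: [0.0, -0.4, -1.3]
width: 0.0457
```

```bash
python3 -c "
from h import *
where()
c=cap('wrist'); save(c,'w8.png')
"
```

```text
t 22.55 pos [0.5594 0.0241 0.2091] box [ 0.     -0.1076] zyaw deg -92.97 tilt [ 0.0002 -1.      0.0001] w 0.0457 F [ 0.043  -0.4356 -1.2588] M [0.0391 0.0002 0.0166] q [-0.0024 -0.1282  1.7227 -0.0001  1.5473  1.6203]
```

View pics/w8.png

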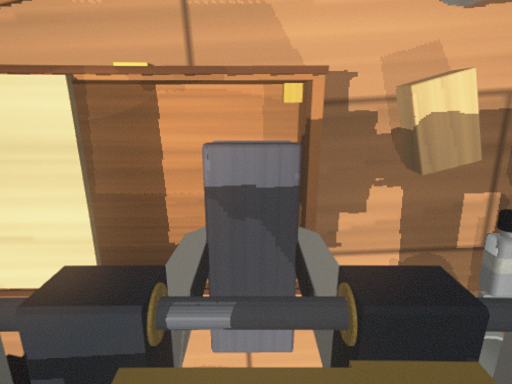

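move_arm([
  [0, 0.08, 0],
  [0, 0.15, 0],
  [0, 0.15, 0],
  [0, 0.15, 0],
  [0, 0.12, 0],
  [0, 0.1, 0],
  [0, 0.07, 0],
  [0, 0.04, 0],
  [0, 0.025, 0],
  [0, 0, 0],
  [0, 0, 0],
], gripper=[0, 0, 0, 0, 0, 0, 0, 0, 0, 0, 0], roll=[0, 0, 0, 0, 0, 0, 0, 0, 0, 0, 0])

```text
t: 23.7
tool_pos: [0.5597, 0.0246, 0.033]
tcp_rot: [-0.018, 0.019, 0.707, -0.707]
wrist_force: [0.0, 0.7, -1.1]
width: 0.0456
```

```bash
python3 -c "
from h import *
where()
"
```

```text
t 23.70 pos [0.5597 0.0246 0.033 ] box [ 0.0003 -0.1071] zyaw deg -92.96 tilt [-0.001  -1.     -0.0001] w 0.0456 F [ 0.0426  0.7031 -1.1433] M [-0.0124  0.0003 -0.0219] q [-0.0016 -0.0045  1.9017  0.      1.2434  1.6209]
```

move_arm([
  [0, 0.015, 0],
  [0, 0, 0],
  [0, 0, 0],
  [0, 0, 0],
  [0, 0, 0],
  [0, 0, 0],
  [0, -0.05, 0],
  [0, -0.15, 0],
  [0, -0.2, 0],
  [0, -0.2, 0],
  [0, -0.2, 0],
  [0, -0.15, 0],
  [0, -0.1, 0],
  [0, -0.04, 0],
], gripper=[0, 0, 0.6, 0.6, 0.6, 0.6, 0.6, 0.6, 0.6, 0.6, 0.6, 0.6, 0.6, 0.6], roll=[0, 0, 0, 0, 0, 0, 0, 0, 0, 0, 0, 0, 0, 0])

```text
t: 25.1
tool_pos: [0.5597, 0.0246, 0.2504]
tcp_rot: [-0.017, 0.02, 0.707, -0.707]
wrist_force: [-0.5, 0.6, 0.2]
width: 0.0559
```

```bash
python3 - <<'E'
from h import *
from tools import tools
where()
c=cap('top'); save(c,'t4.png',(100,70,420,320),2.4); tools(c)
c=cap('wrist'); save(c,'w9.png')
E
```

```text
t 25.10 pos [0.5597 0.0246 0.2504] box [ 0.0002 -0.1071] zyaw deg -92.96 tilt [-0.0035 -1.     -0.0002] w 0.0559 F [-0.4643  0.6437  0.1911] M [ 0.0122 -0.0251  0.0106] q [-0.0016 -0.141   1.6678  0.      1.6113  1.6209]
scraper 540 rect c (600.9,-295.1) size 52x160 ang 88.9 pca ang -0.8 ztop 0.0180 mean [ 0.6124 -0.2945]
tin none
tube 498 rect c (435.5,-281.2) size 41x123 ang 88.5 pca ang 0.3 ztop 0.0277 mean [ 0.4288 -0.2785]
brush 677 rect c (432.8,-400.8) size 55x160 ang 76.3 pca ang -14.0 ztop 0.0162 mean [ 0.447  -0.4032]
blue 667 rect c (777.2,-360.5) size 49x122 ang 59.7 pca ang -30.8 ztop 0.0252 mean [ 0.7751 -0.3594]
orange 523 rect c (248.5,-424.6) size 125x41 ang 80.4 pca ang 82.8 ztop 0.0275 mean [ 0.252  -0.4178]
offcut 737 rect c (608.1,-179.2) size 100x68 ang 12.7 pca ang 11.8 ztop 0.0390 mean [ 0.604  -0.1763]
```

View pics/w9.png

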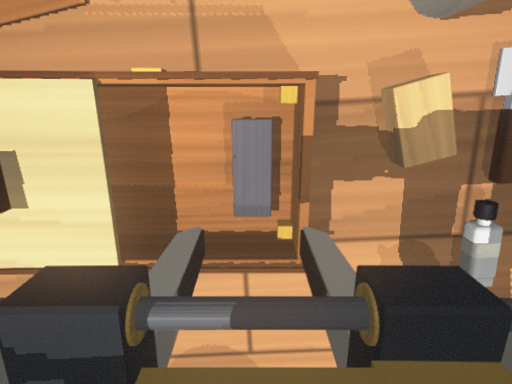

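View pics/t4.png

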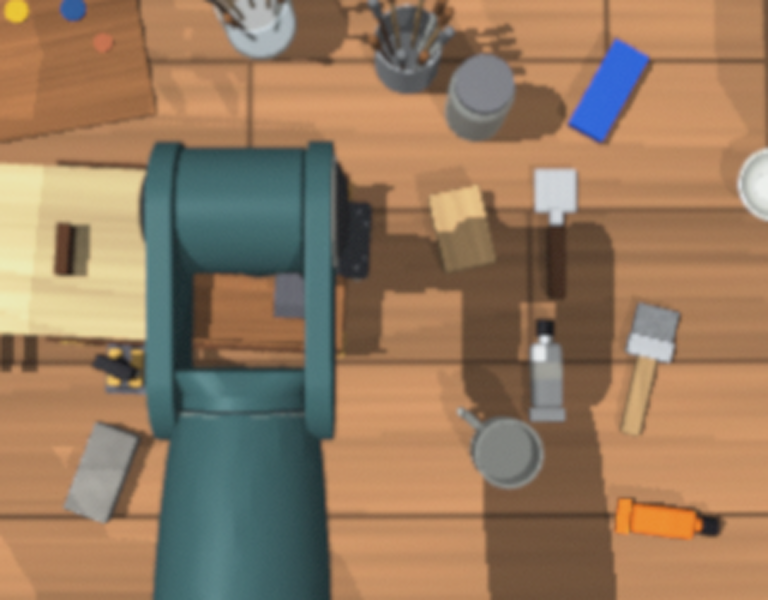

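move_arm([
  [0.055, 0, 0.1],
  [0.055, 0, 0.2],
  [0.055, 0, 0.2],
  [0.055, 0, 0.2],
  [0.055, 0, 0.2],
  [0.055, 0, 0.2],
  [0.055, 0, 0.2],
  [0.055, 0, 0.13],
  [0.055, 0, 0.08],
  [0.054, 0, 0.03],
  [0, 0, 0],
  [0, 0, 0],
], gripper=[0.7, 0.7, 0.7, 0.7, 0.7, 0.7, 0.7, 0.7, 0.7, 0.7, 0.7, 0.7], roll=[0, 0, 0, 0, 0, 0, 0, 0, 0, 0, -0.56, 0])

```text
t: 26.4
tool_pos: [0.4333, -0.2769, 0.2465]
tcp_rot: [0.002, -0.002, 0.707, -0.707]
wrist_force: [-0.1, -0.1, 0.1]
width: 0.0652
```

```bash
python3 -c "
from h import *
where()
c=cap('wrist'); save(c,'w10.png'); wmeas(c,(.434,-.278),.012,.04,.08)
"
```

```text
t 26.40 pos [ 0.4333 -0.2769  0.2465] box [-0.1104 -0.4148] zyaw deg -89.71 tilt [ 0.0007 -1.     -0.0007] w 0.0652 F [-0.1184 -0.0868  0.0564] M [ 0.0332 -0.0291 -0.004 ] q [-0.6183 -0.2411  1.7602  0.0001  1.6236  0.9474]
blob [238, 114, 32, 99, 2584] rect (434.5,-278.1) 124x40 a0.4 pca 0.7 mean [ 0.4322 -0.2777] z50 0.0269
blob [209, 208, 31, 22, 247] rect (369.2,-243.0) 43x7 a61.6 pca 62.3 mean [ 0.3704 -0.242 ] z50 0.0261
```

View pics/w10.png

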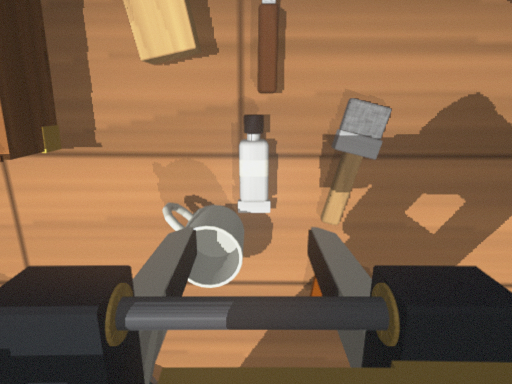

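move_arm([
  [-0.006, 0, 0.008],
  [0, 0.15, 0],
  [0, 0.2, 0],
  [0, 0.2, 0],
  [0, 0.2, 0],
  [0, 0.15, 0],
  [0, 0.12, 0],
  [0, 0.07, 0],
  [0, 0.035, 0],
  [0, 0.015, 0],
  [0, 0, 0],
  [0, 0, 0],
  [0, 0, 0],
  [0, 0, 0],
  [0, 0, 0],
  [0, 0, 0],
  [0, 0, 0],
  [0, 0, 0],
], gripper=[0.7, 0.7, 0.7, 0.7, 0.7, 0.7, 0.7, 0.7, 0.7, 0.7, 0.7, 0, 0, 0, 0, 0, 0, 0], roll=[0, 0, 0, 0, 0, 0, 0, 0, 0, 0, 0, 0, 0, 0, 0, 0, 0, 0])

```text
t: 28.25
tool_pos: [0.4351, -0.279, 0.0195]
tcp_rot: [-0.002, 0.001, -0.707, 0.707]
wrist_force: [-0.7, 1.3, 5.0]
width: 0.0359
```

```bash
python3 -c "
from h import *
where()
"
```

```text
t 28.25 pos [ 0.4351 -0.279   0.0195] box [-0.1085 -0.4167] zyaw deg -89.75 tilt [-0.0003 -1.      0.0002] w 0.0359 F [-0.7135  1.2727  4.9683] M [ 0.1033  0.2209 -0.0324] q [-0.6195 -0.0859  2.004  -0.      1.2231  0.947 ]
```

move_arm([
  [0, -0.05, 0],
  [0, -0.1, 0],
  [0, -0.2, 0],
  [0, -0.2, 0],
  [0, -0.2, 0],
  [0, -0.12, 0],
  [0, -0.06, 0],
  [0, -0.02, 0],
  [0, 0, 0],
  [0, 0, 0],
], gripper=[0, 0, 0, 0, 0, 0, 0, 0, 0, 0], roll=[0, 0, 0, 0, 0, 0, 0, 0, 0.56, 0])

```text
t: 29.25
tool_pos: [0.4346, -0.2786, 0.2078]
tcp_rot: [-0.019, 0.018, 0.707, -0.706]
wrist_force: [-0.7, -0.1, -1.2]
width: 0.0358
```

move_arm([
  [-0.03, 0, -0.08],
  [-0.045, 0, -0.14],
  [-0.045, 0, -0.15],
  [-0.045, 0, -0.15],
  [-0.045, 0, -0.15],
  [-0.045, 0, -0.15],
  [-0.045, 0, -0.15],
  [-0.045, 0, -0.15],
  [-0.045, 0, -0.12],
  [-0.045, 0, -0.1],
  [-0.045, 0, -0.08],
  [-0.04, 0, -0.06],
  [-0.023, 0, -0.04],
  [0, 0, -0.028],
  [0, 0, 0],
  [0, 0, 0],
], gripper=[0, 0, 0, 0, 0, 0, 0, 0, 0, 0, 0, 0, 0, 0, 0, 0], roll=[0, 0, 0, 0, 0, 0, 0, 0, 0, 0, 0, 0, 0, 0, 0, 0])

```text
t: 30.85
tool_pos: [0.5592, 0.0243, 0.2093]
tcp_rot: [0.018, -0.018, -0.707, 0.707]
wrist_force: [0.2, -0.4, -0.9]
width: 0.0357
```

```bash
python3 -c "
from h import *
where()
c=cap('wrist'); save(c,'w11.png')
"
```

```text
t 30.85 pos [0.5592 0.0243 0.2093] box [-0.0002 -0.1075] zyaw deg -92.97 tilt [-0.0001 -1.      0.0002] w 0.0357 F [ 0.2345 -0.3589 -0.9462] M [0.0221 0.0094 0.0037] q [-0.0021 -0.1288  1.7229 -0.0002  1.5475  1.6206]
```

View pics/w11.png

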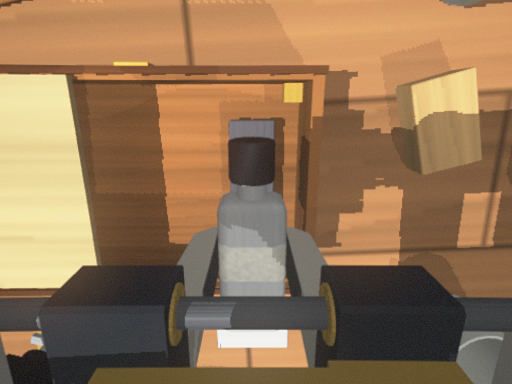

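move_arm([
  [0, 0.08, 0],
  [0, 0.15, 0],
  [0, 0.15, 0],
  [0, 0.13, 0],
  [0, 0.11, 0],
  [0, 0.07, 0],
  [0, 0.05, 0],
  [0, 0.03, 0],
  [0, 0, 0],
  [0, 0, 0],
], gripper=[0, 0, 0, 0, 0, 0, 0, 0, 0, 0], roll=[0, 0, 0, 0, 0, 0, 0, 0, 0, 0])

```text
t: 31.9
tool_pos: [0.5598, 0.0247, 0.056]
tcp_rot: [-0.018, 0.019, 0.707, -0.707]
wrist_force: [-0.2, 0.4, -1.0]
width: 0.0358
```

```bash
python3 -c "
from h import *
where()
"
```

```text
t 31.90 pos [0.5598 0.0247 0.056 ] box [ 0.0003 -0.1071] zyaw deg -92.96 tilt [-0.001 -1.    -0.   ] w 0.0358 F [-0.1833  0.3726 -1.0419] M [ 0.0285 -0.013   0.0108] q [-0.0015 -0.0278  1.8841 -0.      1.2843  1.621 ]
```

move_arm([
  [0, 0.014, 0],
  [0, 0, 0],
  [0, 0, 0],
  [0, 0, 0],
  [0, 0, 0],
  [0, 0, 0],
  [0, -0.05, 0],
  [0, -0.12, 0],
  [0, -0.18, 0],
  [0, -0.2, 0],
  [0, -0.2, 0],
  [0, -0.12, 0],
  [0, -0.08, 0],
  [0, -0.03, 0],
], gripper=[0, 0, 0.5, 0.5, 0.5, 0.5, 0.5, 0.5, 0.5, 0.5, 0.5, 0.5, 0.5, 0.5], roll=[0, 0, 0, 0, 0, 0, 0, 0, 0, 0, 0, 0, 0, 0])

```text
t: 33.3
tool_pos: [0.5597, 0.0247, 0.2503]
tcp_rot: [-0.018, 0.019, 0.707, -0.707]
wrist_force: [0.1, -0.3, -0.8]
width: 0.0466
```

```bash
python3 - <<'E'
from h import *
from tools import tools
where()
c=cap('top'); save(c,'t5.png',(100,70,420,320),2.4); tools(c)
c=cap('wrist'); save(c,'w12.png')
E
```

```text
t 33.30 pos [0.5597 0.0247 0.2503] box [ 0.0002 -0.1071] zyaw deg -92.96 tilt [-0.002  -1.     -0.0001] w 0.0466 F [ 0.0714 -0.2718 -0.7824] M [ 0.0129  0.0164 -0.0252] q [-0.0015 -0.1401  1.6672 -0.      1.6126  1.6211]
scraper 524 rect c (602.1,-294.2) size 49x158 ang 89.5 pca ang -0.1 ztop 0.0182 mean [ 0.6123 -0.2941]
tin none
tube none
brush 681 rect c (433.8,-399.4) size 55x161 ang 74.1 pca ang -14.1 ztop 0.0164 mean [ 0.4472 -0.4033]
blue 669 rect c (776.0,-361.2) size 51x122 ang 59.5 pca ang -30.6 ztop 0.0252 mean [ 0.7753 -0.3595]
orange 519 rect c (247.9,-425.1) size 126x42 ang 80.2 pca ang 82.8 ztop 0.0271 mean [ 0.2518 -0.4183]
offcut 734 rect c (604.5,-177.1) size 97x63 ang 12.6 pca ang 12.2 ztop 0.0389 mean [ 0.6036 -0.1762]
```

View pics/w12.png

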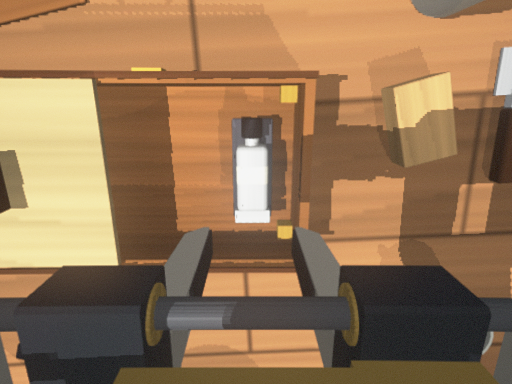

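View pics/t5.png

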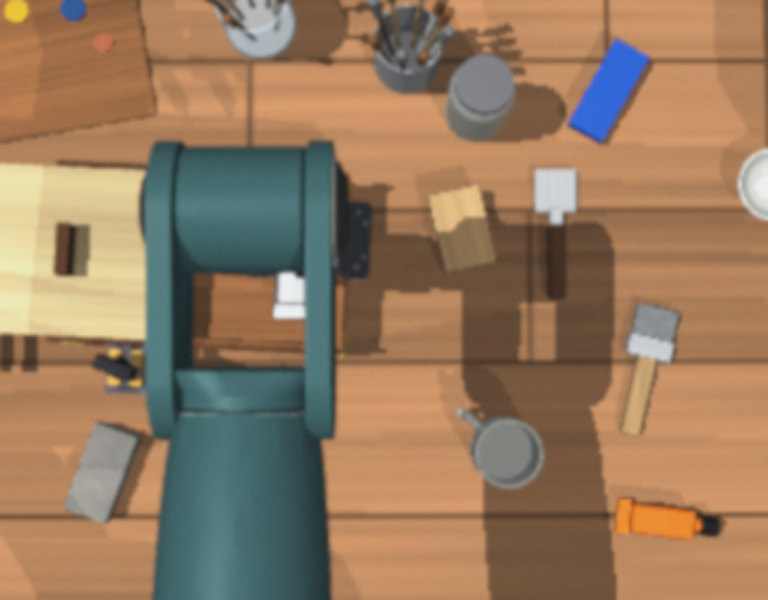

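move_arm([
  [-0.027, 0, 0.1],
  [-0.027, 0, 0.2],
  [-0.027, 0, 0.2],
  [-0.027, 0, 0.2],
  [-0.027, 0, 0.2],
  [-0.027, 0, 0.2],
  [-0.027, 0, 0.2],
  [-0.027, 0, 0.15],
  [-0.027, 0, 0.09],
  [-0.027, 0, 0.04],
  [0, 0, 0],
  [0, 0, 0],
], gripper=[0.6, 0.6, 0.6, 0.6, 0.6, 0.6, 0.6, 0.6, 0.6, 0.6, 0.6, 0.6], roll=[0, 0, 0, 0, 0, 0, 0, 0, 0, 0, -0.46, 0])

```text
t: 34.6
tool_pos: [0.5973, -0.2929, 0.2478]
tcp_rot: [-0.002, 0.001, 0.707, -0.707]
wrist_force: [0.0, -0.3, -0.2]
width: 0.0557
```

```bash
python3 -c "
from h import *
where()
c=cap('wrist'); save(c,'w13.png'); wmeas(c,(.6,-.294),.003,.04,.09); wmeas(c,(.6,-.294),.012,.04,.09)
"
```

```text
t 34.60 pos [ 0.5973 -0.2929  0.2478] box [ 0.0542 -0.4223] zyaw deg -90.24 tilt [ 0.0008 -1.     -0.0007] w 0.0557 F [ 0.0444 -0.2824 -0.1898] M [ 0.0416 -0.0381  0.0438] q [-0.4943  0.0921  1.443   0.0002  1.6075  1.0807]
blob [232, 97, 41, 126, 3077] rect (600.7,-293.0) 159x49 a0.7 pca 0.1 mean [ 0.621  -0.2927] z50 0.0106
blob [178, 150, 17, 47, 452] rect (589.6,-208.0) 52x7 a10.9 pca 10.6 mean [ 0.5889 -0.2098] z50 0.0317
blob [244, 139, 18, 84, 1330] rect (576.0,-292.8) 22x109 a89.4 pca -0.0 mean [ 0.5759 -0.2927] z50 0.0196
blob [178, 153, 16, 44, 382] rect (589.4,-208.0) 52x7 a10.9 pca 10.4 mean [ 0.5885 -0.2097] z50 0.0353
```

View pics/w13.png

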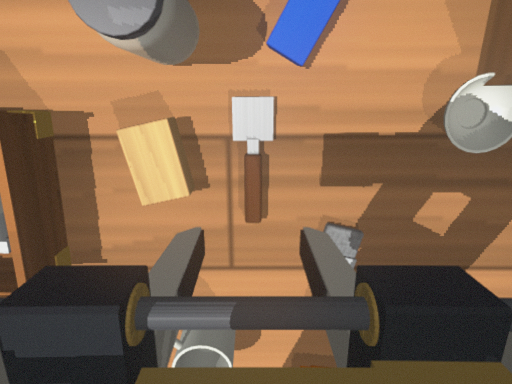

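move_arm([
  [0, 0, 0.003],
  [0, 0.15, 0],
  [0, 0.2, 0],
  [0, 0.2, 0],
  [0, 0.2, 0],
  [0, 0.15, 0],
  [0, 0.12, 0],
  [0, 0.08, 0],
  [0, 0.035, 0],
  [0, 0.015, 0],
  [0, 0, 0],
  [0, 0, 0],
  [0, 0, 0],
  [0, 0, 0],
  [0, 0, 0],
  [0, 0, 0],
  [0, 0, 0],
  [0, 0, 0],
], gripper=[0.6, 0.6, 0.6, 0.6, 0.6, 0.6, 0.6, 0.6, 0.6, 0.6, 0.6, 0, 0, 0, 0, 0, 0, 0], roll=[0, 0, 0, 0, 0, 0, 0, 0, 0, 0, 0, 0, 0, 0, 0, 0, 0, 0])

```text
t: 36.45
tool_pos: [0.597, -0.2943, 0.0186]
tcp_rot: [0.002, -0.002, -0.707, 0.707]
wrist_force: [-0.8, -0.3, 2.4]
width: 0.0217
```

```bash
python3 -c "
from h import *
where()
"
```

```text
t 36.45 pos [ 0.597  -0.2943  0.0186] box [ 0.054  -0.4237] zyaw deg -90.33 tilt [-0.0001 -1.      0.0001] w 0.0217 F [-0.8081 -0.3309  2.4484] M [ 0.1363  0.1404 -0.0117] q [-0.4963  0.23    1.6712 -0.      1.2403  1.0802]
```

move_arm([
  [0, -0.05, 0],
  [0, -0.1, 0],
  [0, -0.2, 0],
  [0, -0.2, 0],
  [0, -0.2, 0],
  [0, -0.12, 0],
  [0, -0.06, 0],
  [0, -0.02, 0],
  [0, 0, 0],
  [0, 0, 0],
], gripper=[0, 0, 0, 0, 0, 0, 0, 0, 0, 0], roll=[0, 0, 0, 0, 0, 0, 0, 0, 0.46, 0])

```text
t: 37.45
tool_pos: [0.5966, -0.2941, 0.2068]
tcp_rot: [-0.019, 0.018, 0.707, -0.707]
wrist_force: [-0.8, -0.2, -1.0]
width: 0.0216
```

move_arm([
  [0.02, 0, -0.08],
  [0.02, 0, -0.14],
  [0.02, 0, -0.15],
  [0.02, 0, -0.15],
  [0.02, 0, -0.15],
  [0.02, 0, -0.15],
  [0.02, 0, -0.15],
  [0.02, 0, -0.15],
  [0.02, 0, -0.15],
  [0.02, 0, -0.15],
  [0.02, 0, -0.13],
  [0.02, 0, -0.1],
  [0.02, 0, -0.09],
  [0.02, 0, -0.07],
  [0.015, 0, -0.05],
  [0, 0, -0.03],
  [0, 0, -0.018],
  [0, 0, 0],
  [0, 0, 0],
], gripper=[0, 0, 0, 0, 0, 0, 0, 0, 0, 0, 0, 0, 0, 0, 0, 0, 0, 0, 0], roll=[0, 0, 0, 0, 0, 0, 0, 0, 0, 0, 0, 0, 0, 0, 0, 0, 0, 0, 0])

```text
t: 39.35
tool_pos: [0.5579, 0.0895, 0.2084]
tcp_rot: [0.018, -0.018, -0.707, 0.707]
wrist_force: [0.2, 0.1, -1.9]
width: 0.0217
```

```bash
python3 -c "
from h import *
where()
c=cap('wrist'); save(c,'w14.png')
"
```

```text
t 39.35 pos [0.5579 0.0895 0.2084] box [-0.0049 -0.0424] zyaw deg -92.98 tilt [ 0.0001 -1.      0.0001] w 0.0217 F [ 0.2433  0.0745 -1.9246] M [ 0.0093 -0.0105 -0.0548] q [ 0.1139 -0.1165  1.7133 -0.0001  1.545   1.7368]
```

View pics/w14.png

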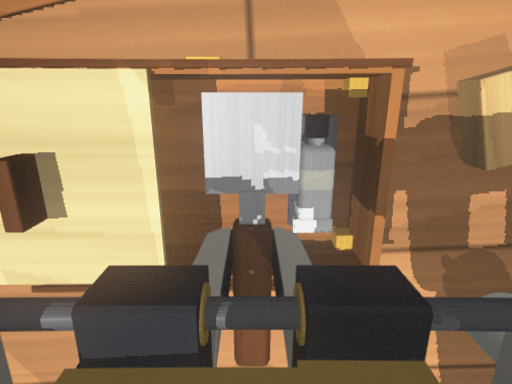

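Scraper held, blade clear of the front wall and of the tin/tube. Lowering.

move_arm([
  [0, 0.08, 0],
  [0, 0.15, 0],
  [0, 0.15, 0],
  [0, 0.15, 0],
  [0, 0.12, 0],
  [0, 0.1, 0],
  [0, 0.07, 0],
  [0, 0.04, 0],
  [0, 0.025, 0],
  [0, 0, 0],
  [0, 0, 0],
], gripper=[0, 0, 0, 0, 0, 0, 0, 0, 0, 0, 0], roll=[0, 0, 0, 0, 0, 0, 0, 0, 0, 0, 0])

```text
t: 40.5
tool_pos: [0.5582, 0.0899, 0.0322]
tcp_rot: [-0.018, 0.019, 0.707, -0.707]
wrist_force: [-0.1, 1.0, -0.4]
width: 0.022
```

```bash
python3 -c "
from h import *
where()
"
```

```text
t 40.50 pos [0.5582 0.0899 0.0322] box [-0.0046 -0.042 ] zyaw deg -92.97 tilt [-0.0011 -1.     -0.0002] w 0.0220 F [-0.1173  0.9979 -0.3664] M [-0.0384  0.0164 -0.0176] q [0.1145 0.0075 1.891  0.     1.242  1.7371]
```

move_arm([
  [0, 0.014, 0],
  [0, 0, 0],
  [0, 0, 0],
  [0, 0, 0],
  [0, 0, 0],
  [0, 0, 0],
  [0, -0.05, 0],
  [0, -0.15, 0],
  [0, -0.2, 0],
  [0, -0.2, 0],
  [0, -0.2, 0],
  [0, -0.15, 0],
  [0, -0.1, 0],
  [0, -0.04, 0],
], gripper=[0, 0, 0.36, 0.36, 0.36, 0.36, 0.36, 0.36, 0.36, 0.36, 0.36, 0.36, 0.36, 0.36], roll=[0, 0, 0, 0, 0, 0, 0, 0, 0, 0, 0, 0, 0, 0])

```text
t: 41.9
tool_pos: [0.5582, 0.0899, 0.2498]
tcp_rot: [-0.017, 0.02, 0.707, -0.707]
wrist_force: [0.0, -0.0, -0.1]
width: 0.0333
```

```bash
python3 - <<'E'
from h import *
from tools import tools
where()
c=cap('top'); save(c,'t6.png',(100,70,420,320),2.4); tools(c)
c=cap('wrist'); save(c,'w15.png')
E
```

```text
t 41.90 pos [0.5582 0.0899 0.2498] box [-0.0046 -0.042 ] zyaw deg -92.96 tilt [-0.0035 -1.     -0.0006] w 0.0333 F [ 0.002  -0.0416 -0.1349] M [ 0.0512 -0.0068 -0.023 ] q [ 0.1145 -0.1295  1.6584 -0.      1.6092  1.7371]
scraper none
tin none
tube none
brush 675 rect c (433.0,-400.5) size 56x160 ang 76.8 pca ang -13.9 ztop 0.0163 mean [ 0.4475 -0.4035]
blue 667 rect c (776.3,-360.3) size 49x120 ang 59.6 pca ang -30.6 ztop 0.0250 mean [ 0.7753 -0.3596]
orange 522 rect c (248.3,-425.4) size 126x42 ang 80.9 pca ang 82.4 ztop 0.0274 mean [ 0.2519 -0.4183]
offcut 738 rect c (605.1,-176.8) size 96x63 ang 12.4 pca ang 12.7 ztop 0.0391 mean [ 0.6036 -0.176 ]
```

View pics/w15.png

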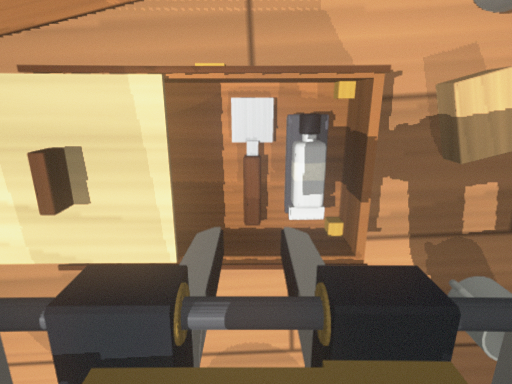

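View pics/t6.png

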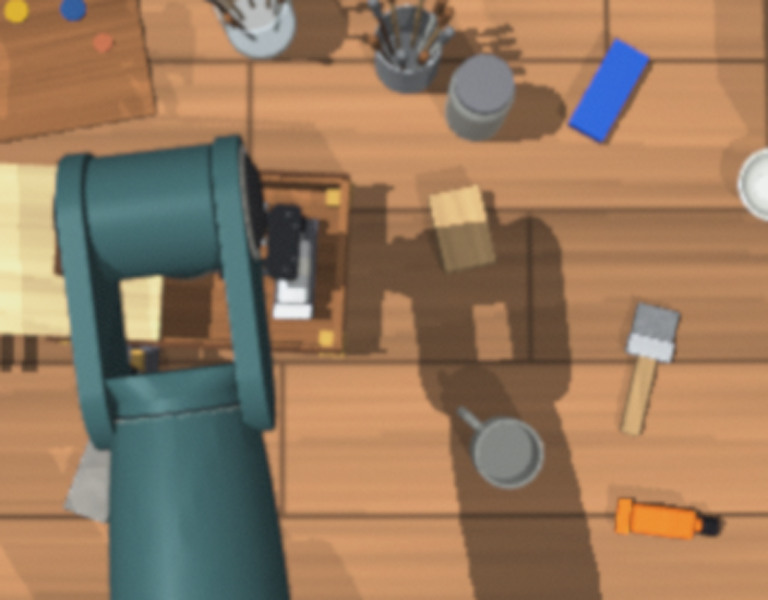

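move_arm([
  [0.035, 0, 0.1],
  [0.037, 0, 0.2],
  [0.037, 0, 0.2],
  [0.037, 0, 0.2],
  [0.037, 0, 0.2],
  [0.037, 0, 0.2],
  [0.037, 0, 0.2],
  [0.037, 0, 0.2],
  [0.037, 0, 0.2],
  [0.037, 0, 0.2],
  [0.037, 0, 0.2],
  [0.037, 0, 0.18],
  [0.037, 0, 0.11],
  [0.037, 0, 0.06],
  [0, 0, 0.025],
  [0, 0, 0],
  [0, 0, 0],
], gripper=[0.6, 0.6, 0.6, 0.6, 0.6, 0.6, 0.6, 0.6, 0.6, 0.6, 0.6, 0.6, 0.6, 0.6, 0.6, 0.6, 0.6], roll=[0, 0, 0, 0, 0, 0, 0, 0, 0, 0, 0, 0, 0, 0, 0.965, 0.965, 0])

```text
t: 43.7
tool_pos: [0.429, -0.3987, 0.2457]
tcp_rot: [-0.087, 0.087, 0.702, -0.701]
wrist_force: [-0.5, -0.5, 0.1]
width: 0.0555
```

```bash
python3 -c "
from h import *
where()
c=cap('wrist'); save(c,'w16.png'); wmeas(c,(.433,-.4),.006,.04,.1)
"
```

```text
t 43.70 pos [ 0.429  -0.3987  0.2457] box [-0.1084 -0.5366] zyaw deg -104.11 tilt [ 0.001  -1.     -0.0008] w 0.0555 F [-0.5094 -0.4579  0.0767] M [0.0814 0.0035 0.0294] q [-0.7924 -0.0808  1.6199  0.0001  1.6038  1.0247]
blob [230, 96, 45, 127, 3707] rect (432.5,-398.1) 54x161 a74.7 pca -14.1 mean [ 0.4518 -0.4036] z50 0.0152
```

View pics/w16.png

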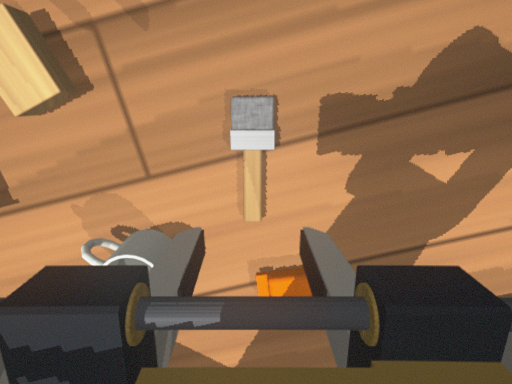

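move_arm([
  [0, 0, 0],
  [0, 0.15, 0],
  [0, 0.2, 0],
  [0, 0.2, 0],
  [0, 0.2, 0],
  [0, 0.15, 0],
  [0, 0.12, 0],
  [0, 0.08, 0],
  [0, 0.035, 0],
  [0, 0.015, 0],
  [0, 0, 0],
  [0, 0, 0],
  [0, 0, 0],
  [0, 0, 0],
  [0, 0, 0],
  [0, 0, 0],
  [0, 0, 0],
  [0, 0, 0],
], gripper=[0.6, 0.6, 0.6, 0.6, 0.6, 0.6, 0.6, 0.6, 0.6, 0.6, 0.6, 0, 0, 0, 0, 0, 0, 0], roll=[0, 0, 0, 0, 0, 0, 0, 0, 0, 0, 0, 0, 0, 0, 0, 0, 0, 0])

```text
t: 45.55
tool_pos: [0.4292, -0.3993, 0.0168]
tcp_rot: [0.086, -0.086, -0.702, 0.702]
wrist_force: [-0.7, 0.4, 2.3]
width: 0.0238
```

```bash
python3 -c "
from h import *
where()
"
```

```text
t 45.55 pos [ 0.4292 -0.3993  0.0168] box [-0.1082 -0.5372] zyaw deg -104.02 tilt [-0.0002 -1.      0.0001] w 0.0238 F [-0.6708  0.4317  2.2575] M [ 0.113   0.1384 -0.038 ] q [-0.7928  0.0691  1.855  -0.      1.2173  1.0228]
```

move_arm([
  [0, -0.05, 0],
  [0, -0.1, 0],
  [0, -0.2, 0],
  [0, -0.2, 0],
  [0, -0.2, 0],
  [0, -0.12, 0],
  [0, -0.06, 0],
  [0, -0.02, 0],
  [0, 0, 0],
  [0, 0, 0],
  [0, 0, 0],
], gripper=[0, 0, 0, 0, 0, 0, 0, 0, 0, 0, 0], roll=[0, 0, 0, 0, 0, 0, 0, 0, -0.965, -0.965, 0])

```text
t: 46.65
tool_pos: [0.4288, -0.3988, 0.205]
tcp_rot: [-0.018, 0.017, 0.707, -0.706]
wrist_force: [-0.2, 0.5, -0.6]
width: 0.0237
```

move_arm([
  [-0.0265, 0, -0.08],
  [-0.0265, 0, -0.14],
  [-0.0265, 0, -0.15],
  [-0.0265, 0, -0.15],
  [-0.0265, 0, -0.15],
  [-0.0265, 0, -0.15],
  [-0.0265, 0, -0.15],
  [-0.0265, 0, -0.15],
  [-0.0265, 0, -0.15],
  [-0.0265, 0, -0.15],
  [-0.0265, 0, -0.15],
  [-0.0265, 0, -0.15],
  [-0.0265, 0, -0.15],
  [-0.0265, 0, -0.15],
  [-0.0265, 0, -0.13],
  [-0.0265, 0, -0.1],
  [-0.0265, 0, -0.09],
  [-0.0265, 0, -0.07],
  [-0.0265, 0, -0.05],
  [-0.0175, 0, -0.026],
], gripper=[0, 0, 0, 0, 0, 0, 0, 0, 0, 0, 0, 0, 0, 0, 0, 0, 0, 0, 0, 0], roll=[0, 0, 0, 0, 0, 0, 0, 0, 0, 0, 0, 0, 0, 0, 0, 0, 0, 0, 0, 0])

```text
t: 48.65
tool_pos: [0.5591, 0.0928, 0.2063]
tcp_rot: [0.019, -0.018, -0.707, 0.707]
wrist_force: [-0.1, 0.3, -0.5]
width: 0.0234
```

```bash
python3 -c "
from h import *
where()
c=cap('wrist'); save(c,'w17.png')
"
```

```text
t 48.65 pos [0.5591 0.0928 0.2063] box [-0.0039 -0.039 ] zyaw deg -92.98 tilt [ 0.0005 -1.      0.    ] w 0.0234 F [-0.0872  0.2667 -0.5401] M [0.0184 0.0862 0.0179] q [ 0.1195 -0.1117  1.7122  0.      1.5416  1.7422]
```

View pics/w17.png

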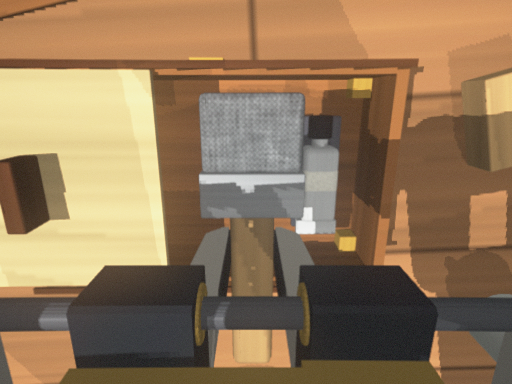

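move_arm([
  [0, 0.08, 0],
  [0, 0.15, 0],
  [0, 0.15, 0],
  [0, 0.13, 0],
  [0, 0.11, 0],
  [0, 0.08, 0],
  [0, 0.05, 0],
  [0, 0.03, 0],
  [0, 0, 0],
  [0, 0, 0],
], gripper=[0, 0, 0, 0, 0, 0, 0, 0, 0, 0], roll=[0, 0, 0, 0, 0, 0, 0, 0, 0, 0])

```text
t: 49.7
tool_pos: [0.5593, 0.092, 0.0514]
tcp_rot: [-0.018, 0.019, 0.707, -0.707]
wrist_force: [-0.4, -0.1, -1.3]
width: 0.024
```

```bash
python3 -c "
from h import *
where()
"
```

```text
t 49.70 pos [0.5593 0.092  0.0514] box [-0.0036 -0.0398] zyaw deg -92.97 tilt [-0.0011 -1.     -0.0002] w 0.0240 F [-0.3688 -0.0663 -1.2516] M [ 0.0002  0.0448 -0.0256] q [ 0.118  -0.0092  1.8737  0.      1.276   1.7406]
```

move_arm([
  [0, 0.02, 0],
  [0, 0, 0],
  [0, 0, 0],
  [0, 0, 0],
  [0, 0, 0],
  [0, 0, 0],
  [0, -0.05, 0],
  [0, -0.12, 0],
  [0, -0.18, 0],
  [0, -0.2, 0],
  [0, -0.2, 0],
  [0, -0.14, 0],
  [0, -0.08, 0],
  [0, -0.04, 0],
], gripper=[0, 0, 0.36, 0.36, 0.36, 0.36, 0.36, 0.36, 0.36, 0.36, 0.36, 0.36, 0.36, 0.36], roll=[0, 0, 0, 0, 0, 0, 0, 0, 0, 0, 0, 0, 0, 0])

```text
t: 51.1
tool_pos: [0.5591, 0.092, 0.2503]
tcp_rot: [-0.018, 0.019, 0.707, -0.707]
wrist_force: [-0.4, -0.1, -0.7]
width: 0.0336
```

```bash
python3 - <<'E'
from h import *
where()
c=cap('wrist'); save(c,'w18.png'); P=cloud(c); b=tobox(P)
m=(abs(b[...,0])<.09)&(b[...,1]>-.155)&(b[...,1]<.03); q=P[m]; print("max z in box",np.nanpercentile(q[:,2],[50,95,99,99.9]))
c=cap('scene'); save(c,'s2.png',None,1.5)
E
```

```text
t 51.10 pos [0.5591 0.092  0.2503] box [-0.0039 -0.0398] zyaw deg -92.96 tilt [-0.0016 -1.     -0.0003] w 0.0336 F [-0.3595 -0.0654 -0.6575] M [-0.0291  0.0212  0.0045] q [ 0.1181 -0.1257  1.6541  0.      1.6115  1.7406]
max z in box [0.3357 0.3481 0.3499 0.3508]
```

View pics/w18.png

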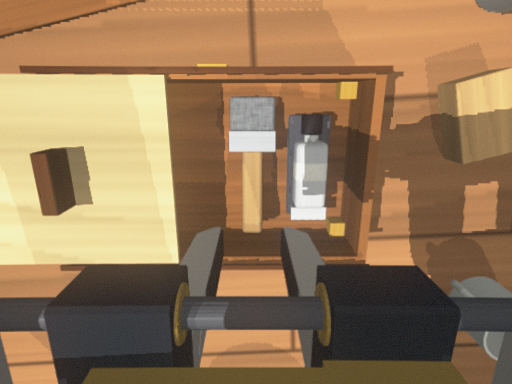

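View pics/s2.png

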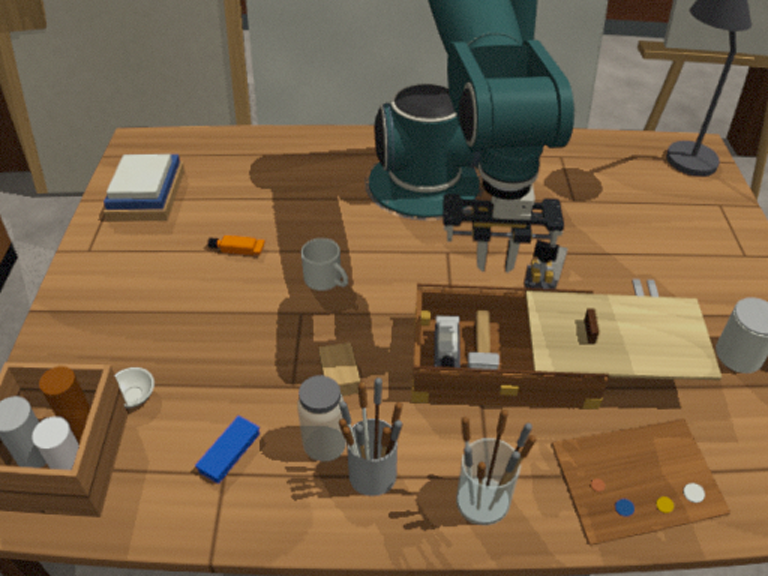

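move_arm([
  [-0.01, 0, -0.1],
  [-0.01, 0, -0.2],
  [0, 0, -0.2],
  [0, 0, -0.2],
  [0, 0, -0.13],
  [0, 0, -0.08],
  [0, 0, -0.045],
  [0, 0.1, 0],
  [0, 0.18, 0],
  [0, 0.18, 0],
  [0, 0.12, 0],
  [0, 0.06, 0],
  [0, 0, 0],
  [0, 0, 0],
], gripper=[0.6, 0.6, 0.6, 0.6, 0.6, 0.6, 0.6, 0.6, 0.6, 0.6, 0.6, 0.6, 0.6, 0.6], roll=[0, 0, 0, 0, 0, 0, 0, 0, 0, 0, 0, 0, 0, 0])

```text
t: 52.6
tool_pos: [0.5733, 0.2824, 0.1219]
tcp_rot: [-0.018, 0.019, 0.707, -0.707]
wrist_force: [-0.0, 0.0, 1.3]
width: 0.0555
```

```bash
python3 -c "
from h import *
where()
c=cap('wrist'); save(c,'w19.png')
P=cloud(c); b=tobox(P); m=(abs(b[...,0])<.09)&(b[...,1]>-.155)&(b[...,1]<.03)&(P[...,2]<.1); q=P[m]; print('max z in box',np.nanpercentile(q[:,2],[50,95,99,99.9]))
"
```

```text
t 52.60 pos [0.5733 0.2824 0.1219] box [0.0005 0.151 ] zyaw deg -92.98 tilt [-0.0011 -1.     -0.0005] w 0.0555 F [-0.017   0.0158  1.3144] M [0.0194 0.0333 0.0124] q [ 0.4178  0.0886  1.6524 -0.0001  1.3995  2.0407]
max z in box [0.0323 0.0528 0.0557 0.0572]
```

View pics/w19.png

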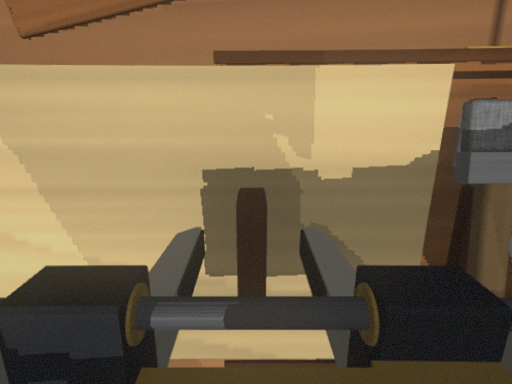

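move_arm([
  [0, 0.03, 0],
  [0, 0.022, 0],
  [0, 0, 0],
  [0, 0, 0],
  [0, 0, 0],
  [0, 0, 0],
  [0, 0, 0],
  [0, 0, 0],
  [0, 0, 0],
  [0, 0, 0],
], gripper=[0.6, 0.6, 0.6, 0, 0, 0, 0, 0, 0, 0], roll=[0, 0, 0, 0, 0, 0, 0, 0, 0, 0])

```text
t: 53.65
tool_pos: [0.5728, 0.2826, 0.1103]
tcp_rot: [-0.018, 0.018, 0.707, -0.707]
wrist_force: [-0.7, 0.2, 0.5]
width: 0.0156
```

move_arm([
  [0, 0, 0.04],
  [0, 0, 0.08],
  [0, 0, 0.1],
  [0, 0, 0.1],
  [0, 0, 0.1],
  [0, 0, 0.1],
  [0, 0, 0.1],
  [0, 0, 0.1],
  [0, 0, 0.1],
  [0, 0, 0.08],
  [0, 0, 0.06],
  [0, 0, 0.04],
  [0, 0, 0.025],
  [0, 0, 0.01],
  [0, 0, 0],
  [0, 0, 0],
], gripper=[0, 0, 0, 0, 0, 0, 0, 0, 0, 0, 0, 0, 0, 0, 0, 0], roll=[0, 0, 0, 0, 0, 0, 0, 0, 0, 0, 0, 0, 0, 0, 0, 0])

```text
t: 55.25
tool_pos: [0.5624, 0.0741, 0.1103]
tcp_rot: [0.018, -0.019, -0.707, 0.707]
wrist_force: [9.9, -2.3, -5.1]
width: 0.0158
```

```bash
python3 -c "
from h import *
where()
"
```

```text
t 55.25 pos [0.5624 0.0741 0.1103] box [ 0.0004 -0.0575] zyaw deg -93.02 tilt [-0.002  -1.      0.0007] w 0.0158 F [ 9.8565 -2.2973 -5.1313] M [-0.235  -1.486   0.0978] q [ 0.0865 -0.0595  1.8215 -0.001   1.3777  1.7102]
```

move_arm([
  [0, 0, 0.006],
  [0, 0, 0.006],
  [0, 0, 0.004],
  [0, 0, 0],
  [0, 0, 0],
], gripper=[0, 0, 0, 0, 0], roll=[0, 0, 0, 0, 0])

```text
t: 55.75
tool_pos: [0.5623, 0.0728, 0.1103]
tcp_rot: [-0.018, 0.019, 0.708, -0.706]
wrist_force: [11.7, 13.1, -5.2]
width: 0.0157
```

```bash
python3 -c "
from h import *
where()
"
```

```text
t 55.75 pos [0.5623 0.0728 0.1103] box [ 0.0004 -0.0589] zyaw deg -92.97 tilt [-0.0022 -1.     -0.0026] w 0.0157 F [11.7347 13.1417 -5.2455] M [ 2.0743 -1.773   0.0669] q [ 0.0825 -0.0606  1.8227  0.0024  1.377   1.7047]
```

move_arm([
  [0, 0, 0],
  [0, 0, 0],
  [0, 0, 0],
  [0, 0, 0],
  [0, -0.1, 0],
  [0, -0.2, 0],
  [0, -0.2, 0],
  [0, -0.13, 0],
  [0, -0.07, 0],
  [0.06, 0, -0.06],
  [0.13, 0, -0.13],
  [0.14, 0, -0.14],
  [0.14, 0, -0.14],
  [0.1, 0, -0.1],
  [0.06, 0, -0.06],
  [0.025, 0, -0.022],
  [0, 0, 0],
], gripper=[0.6, 0.6, 0.6, 0.6, 0.6, 0.6, 0.6, 0.6, 0.6, 0.6, 0.6, 0.6, 0.6, 0.6, 0.6, 0.6, 0.6], roll=[0, 0, 0, 0, 0, 0, 0, 0, 0, 0, 0, 0, 0, 0, 0, 0, 0])

```text
t: 57.45
tool_pos: [0.437, 0.21, 0.2492]
tcp_rot: [0.018, -0.017, -0.707, 0.707]
wrist_force: [-0.3, 1.1, 0.7]
width: 0.0558
```

move_arm([
  [0, 0, 0],
  [0, 0, 0],
  [0, 0, 0],
  [0, 0, 0],
  [0, 0, 0],
  [0, 0, 0],
  [0, 0, 0],
  [0, 0, 0],
  [0, 0, 0],
  [0, 0, 0],
  [0, 0, 0],
  [0, 0, 0],
  [0, 0, 0],
  [0, 0, 0],
  [0, 0, 0],
], gripper=[0.6, 0.6, 0.6, 0.6, 0.6, 0.6, 0.6, 0.6, 0.6, 0.6, 0.6, 0.6, 0.6, 0.6, 0.6], roll=[-1, -1, -1, -1, -1, -1, -1, -1, -1, -1, -1, -1, -0.51, 0, 0])

```text
t: 58.95
tool_pos: [0.4381, 0.2091, 0.2498]
tcp_rot: [0.398, -0.399, 0.584, -0.584]
wrist_force: [0.8, 0.8, -0.1]
width: 0.0555
```

```bash
python3 -c "
from h import *
where()
c=cap('wrist'); save(c,'w20.png')
P=cloud(c); m=(P[...,2]>.175)&(P[...,2]<.198)&(abs(P[...,0]-.438)<.05)&(abs(P[...,1]-.21)<.05); q=P[m]
print(len(q),cv2.minAreaRect((q[:,:2]*1000).astype(np.float32)),np.median(q[:,2]))
c=cap('top'); save(c,'t7.png',(100,70,420,320),2.4)
"
```

```text
t 58.95 pos [0.4381 0.2091 0.2498] box [-0.1307  0.0709] zyaw deg -21.43 tilt [ 0.0006 -1.     -0.0005] w 0.0555 F [ 0.8096  0.8499 -0.0579] M [-0.0906 -0.0776 -0.0649] q [ 0.3929 -0.3083  1.8086 -0.0001  1.642   0.7669]
1240 ((438.1413269042969, 210.20916748046875), (43.76239776611328, 15.703904151916504), 68.28714752197266) 0.18569333964020085
```

View pics/w20.png

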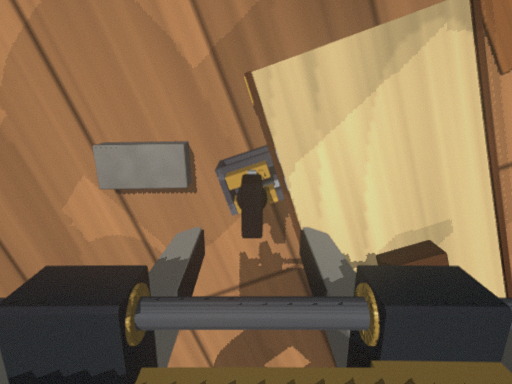

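View pics/t7.png

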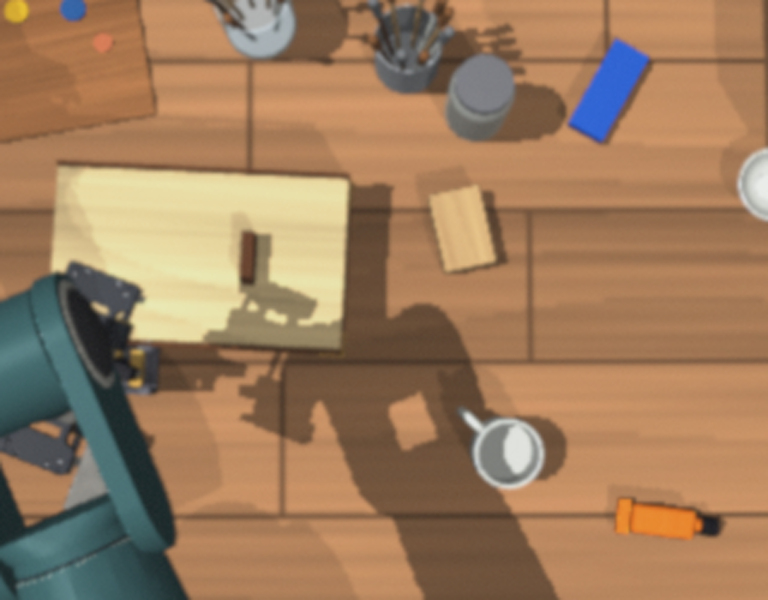

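move_arm([
  [0, 0.08, 0],
  [0, 0.11, 0],
  [0, 0.1, 0],
  [0, 0.07, 0],
  [0, 0.035, 0],
  [0, 0.015, 0],
  [0, 0, 0],
  [0, 0, 0],
  [0, 0, 0],
  [0, 0, 0],
  [0, 0, 0],
  [0, 0, 0],
  [0, 0, 0],
  [0, 0, 0],
  [0, 0, 0],
], gripper=[0.6, 0.6, 0.6, 0.6, 0.6, 0.6, 0.6, 0, 0, 0, 0, 0, 0, 0, 0], roll=[0, 0, 0, 0, 0, 0, 0, 0, 0, 0, 0, 0, 0, 0, 0])

```text
t: 60.55
tool_pos: [0.438, 0.2096, 0.1684]
tcp_rot: [-0.399, 0.399, -0.584, 0.584]
wrist_force: [0.9, 0.1, 0.4]
width: 0.0156
```

```bash
python3 -c "
from h import *
where()
"
```

```text
t 60.55 pos [0.438  0.2096 0.1684] box [-0.1309  0.0713] zyaw deg -21.29 tilt [-0.0002 -1.      0.0003] w 0.0156 F [0.9429 0.1272 0.3859] M [-0.1325 -0.3737  0.0081] q [ 0.3939 -0.284   1.9209 -0.0001  1.5044  0.7654]
```

move_arm([
  [0, -0.01, 0],
  [0, -0.012, 0],
  [0, -0.008, 0],
  [0, 0, 0],
  [0, 0, 0],
], gripper=[0, 0, 0, 0, 0], roll=[0, 0, 0, 0, 0])

```text
t: 61.05
tool_pos: [0.4378, 0.2095, 0.1733]
tcp_rot: [-0.399, 0.399, -0.584, 0.584]
wrist_force: [5.8, 1.7, -10.8]
width: 0.0156
```

```bash
python3 -c "
from h import *
where()
"
```

```text
t 61.05 pos [0.4378 0.2095 0.1733] box [-0.131   0.0713] zyaw deg -21.29 tilt [ 0.0005 -1.     -0.0003] w 0.0156 F [  5.7801   1.724  -10.8329] M [ 0.2014 -1.3897  0.0181] q [ 0.3939 -0.286   1.9144 -0.0001  1.5138  0.7654]
```

move_arm([
  [0, -0.005, 0],
  [0, 0, 0],
  [0, 0, 0],
  [0, 0, 0],
  [0, 0, 0],
  [0, 0, 0],
  [0, 0, 0],
  [0, 0, 0],
  [0, 0, 0],
  [0, 0, 0],
  [0, 0, 0],
  [0, 0, 0],
  [0, 0, 0],
  [0, 0, 0],
  [0, 0, 0],
  [0, 0, 0],
], gripper=[0, 0, 0, 0, 0, 0, 0, 0, 0, 0, 0, 0, 0, 0, 0, 0], roll=[0, 1, 1, 1, 1, 1, 1, 1, 1, 1, 1, 1, 1, 0.53, 0, 0])

```text
t: 62.65
tool_pos: [0.4379, 0.2093, 0.1742]
tcp_rot: [0.019, -0.019, -0.706, 0.707]
wrist_force: [7.1, -0.9, -11.9]
width: 0.0157
```

```bash
python3 -c "
from h import *
where()
"
```

```text
t 62.65 pos [0.4379 0.2093 0.1742] box [-0.1309  0.071 ] zyaw deg -93.10 tilt [ 0.0002 -1.      0.001 ] w 0.0157 F [  7.0679  -0.8712 -11.8653] M [-0.1957 -1.5359 -0.0098] q [ 0.3937 -0.2864  1.9132 -0.0008  1.5155  2.0186]
```

move_arm([
  [0, 0.02, 0],
  [0, 0.025, 0],
  [0, 0.025, 0],
  [0, 0.017, 0],
  [0, 0.01, 0],
  [0, 0, 0],
  [0, 0, 0],
], gripper=[0, 0, 0, 0, 0, 0, 0], roll=[0, 0, 0, 0, 0, 0, 0])

```text
t: 63.35
tool_pos: [0.438, 0.2093, 0.1553]
tcp_rot: [0.019, -0.019, -0.707, 0.707]
wrist_force: [5.1, -2.5, -6.9]
width: 0.016
```

```bash
python3 -c "
from h import *
where()
"
```

```text
t 63.35 pos [0.438  0.2093 0.1553] box [-0.1308  0.071 ] zyaw deg -93.09 tilt [-0.0002 -1.      0.0008] w 0.0160 F [ 5.1344 -2.4798 -6.8615] M [-0.3551 -1.2292 -0.0015] q [ 0.3937 -0.2772  1.9368 -0.0008  1.4821  2.0185]
```

move_arm([
  [0, 0.006, 0],
  [0, 0, 0],
  [0, 0, 0],
  [0, 0, 0],
  [0, 0, 0],
  [0, 0, 0],
  [0, 0, 0],
  [0, -0.1, 0],
  [0, -0.15, 0],
  [0, -0.15, 0],
  [0, -0.08, 0],
  [0, 0, 0],
], gripper=[0, 0, 0.6, 0.6, 0.6, 0.6, 0.6, 0.6, 0.6, 0.6, 0.6, 0.6], roll=[0, 0, 0, 0, 0, 0, 0, 0, 0, 0, 0, 0])

```text
t: 64.55
tool_pos: [0.4384, 0.2099, 0.2525]
tcp_rot: [-0.018, 0.02, 0.707, -0.706]
wrist_force: [-0.4, -0.2, -0.9]
width: 0.0554
```

```bash
python3 -c "
from h import *
where()
c=cap('wrist'); save(c,'w21.png')
P=cloud(c); m=(P[...,2]>.16)&(P[...,2]<.198)&(abs(P[...,0]-.438)<.05)&(abs(P[...,1]-.21)<.05); q=P[m]
print(len(q),cv2.minAreaRect((q[:,:2]*1000).astype(np.float32)),np.median(q[:,2]))
"
```

```text
t 64.55 pos [0.4384 0.2099 0.2525] box [-0.1305  0.0716] zyaw deg -93.07 tilt [-0.0027 -1.     -0.0013] w 0.0554 F [-0.4393 -0.1779 -0.9086] M [ 0.0525  0.0436 -0.0344] q [ 0.394  -0.3098  1.8054 -0.      1.643   2.0184]
1092 ((438.4423828125, 210.2054901123047), (15.517107963562012, 43.689659118652344), 86.80204010009766) 0.17166600800655746
```

View pics/w21.png

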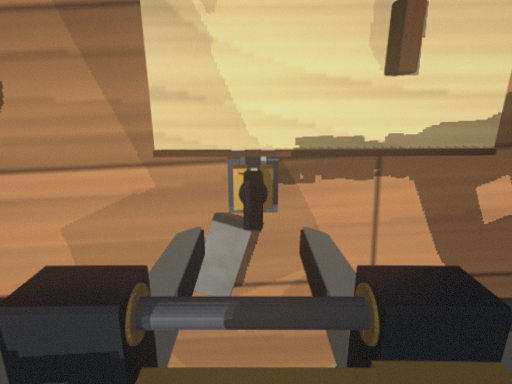

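```bash
python3 - <<'E'
from h import *
from tools import tools
c=cap('top'); save(c,'t8.png',(60,40,510,320),1.7); tools(c)
P=cloud(c); m=(P[...,2]>.114)&(P[...,2]<.135)&(abs(P[...,0]-.56)<.06)&(abs(P[...,1]-.072)<.04); q=P[m]; print("bar",tobox(q.mean(0)))
m=(P[...,2]>.16)&(P[...,2]<.185)&(abs(P[...,0]-.44)<.04)&(abs(P[...,1]-.206)<.04); print("knob n",m.sum())
E
```

```text
scraper none
tin none
tube none
brush none
blue 667 rect c (776.9,-360.5) size 49x121 ang 59.3 pca ang -30.7 ztop 0.0250 mean [ 0.77511437 -0.35945189]
orange 523 rect c (248.0,-424.4) size 125x43 ang 79.4 pca ang 82.5 ztop 0.0277 mean [ 0.25198197 -0.4179971 ]
offcut 734 rect c (607.9,-178.2) size 101x67 ang 11.9 pca ang 12.4 ztop 0.0390 mean [ 0.60368338 -0.17618536]
bar [-0.00042068 -0.05982898]
knob n 0
```

View pics/t8.png

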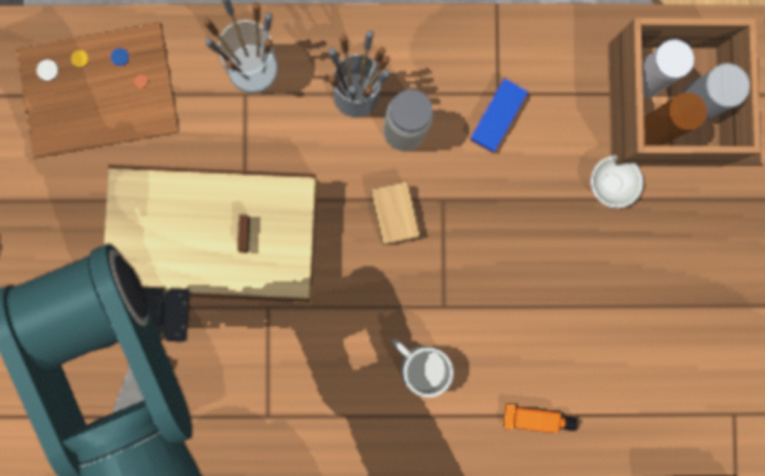

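The lid bar is back at box y = -60 mm, the knob is down and aligned, no tools are left on the table, and the other objects have not moved. Handing in.

```bash
python3 -c "
from station import order
print(order.sign_off())"
```

```text
the job is handed in; nothing more can be done
None
```

The job is done and handed in at about 65 s, with the lid closed and locked over all four tools. I lifted the knob, turned it into its rest notch and let go, and it stayed up by itself. I then slid the lid open to its stop and put in the tin, the tube on top of it, the scraper, and the brush on top of the scraper. No ink roller was on the table. After that I slid the lid back to its closed stop, turned the knob back and let the pin drop.

**Last checks:**
- **Lid:** the grip bar is at box y = -59.8 mm; closed is -60 mm.
- **Knob:** its top is at 171.7 mm, against 171.3 mm before I started, and the bar is along the box's x axis again. The pin is therefore home.
- **Inside the box:** before the lid closed, the highest tool stood at about 57 mm, under the 84 mm rim.
- **Everything else:** the block, the orange tube and the blue tin measured where they were at the start. The mug and jar looked unmoved in the picture. I did not measure the stone at the end because the arm partly hid it.

**Failed or disagreed:**
- The wrist camera read 1–4 mm further in y than the top camera, so I centred the first grasp by picture.
- The last top-camera check of the knob found nothing because the arm hid it. The knob result rests on the wrist camera alone.

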